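# Mount the temple stake in its bench holder and lock it

### The arm

A 7-joint arm with a two-finger parallel gripper is mounted at the origin on a cart in front of the work surface, level with it; the furniture and walls round the work are solid. World frame = base frame: x ahead of the robot, y to its left, z up, the work surface at z = 0. Lengths are in m, angles in rad, forces in N, time in s.
With the tool pointing down it reaches from about 0.425 to 0.925 m from the base axis. Payload 6.8 kg.
Tool frame: the origin (TCP) lies between the finger pads; the fingertips stand finger_overhang ahead of it and the grasp point (between the pads) lies 6 mm ahead of it (finger_overhang is the distance from the TCP to the fingertips, in m); z points along the fingers, y is the line along which they close (so a half turn about z gives the same grasp; the last joint's range is limited). The gripper opens to 85 mm and grips with 20 to 120 N. Pads are 22 mm wide; open, the fingers measure 114 mm over their backs; the gripper's body (76 mm by 85 mm) begins 54 mm behind the grasp point. The pads swing forward as they close: fully open they stand 13 mm farther back than shut.
Start: joints at [-1.23, 0.477, 0.022, 1.555, -0.011, 1.109, -0.083], TCP at [0.293, 0.608, 0.256] pointing down, gripper open.
Joint ranges: [-2.96, 2.96], [-0.34, 2.1], [-1.41, 1.46], [0.24, 2.44], [-1.37, 4.51], [0.17, 1.92], [-2.96, 2.96]. Speed limits (rad/s): [2.39, 2.39, 3.14, 3.14, 3.14, 3.14, 3.14].

### API

Orientations are given as a unit quaternion [w, x, y, z].
In Python, from station import * gives the robot as it stands.
- The arm moves only by the tool drive_tool, never from a script. Its argument "increments" is a list of rows, each an object of numbers: "claw": the finger opening in m, from 0 to 0.0854; "dx", "dy", "dz": the shift along the tool's x, y, z in m; "wx", "wy", "wz": the turn, a rotation vector about the tool's x, y, z in degrees. A call has 1 to 20 rows; each row shifts and turns the commanded pose from where the row before left it, along the tool's axes as they then stand; what a row does not reach is not made up. A row lasts 1/8 s, in which the tool goes at most 62.5 mm and 10.7 degrees, less where a joint would pass 70% of its speed; a pose out of reach is approached as far as the arm can. A call with a gripper value outside its range is refused whole. The fingers move at their own pace and stop on an object; "newtons" is the grip in N (left out, the last holds). Time passes only in rows, so rows that do not move let the fingers close. It gives the time, the measured TCP pose, the force, the opening and the grip force at its end, in the units of the state.
- get_obs(): the state, without advancing time (a new reading comes with each control period).
- read_camera(name): name is "side" or "top" or "wrist"; returns (picture, depth): 420x560x3 uint8, red, green, blue; 420x560 float32, m along the optical axis (not along the pixel's ray), 0 where there is no reading.
- calibration(name): a dict with "intrinsics" (3x3 intrinsics, pixels), "R" (3x3) and "t" (3): a world point X has camera coordinates R X + t; the wrist camera has in their place "mount" (4x4, takes a point from camera to tool coordinates, whose origin is the TCP and whose axes are the flange's). Camera axes: x right, y down, z forward; pixel columns grow to the right and rows downward; lengths in m; the calibration is good to about 2 mm. A picture is of the moment at which its call begins: read the wrist's pose just before it. calibration takes no time and is no camera call.
- hand_in(): hands the job in; it is judged then, once.
The state is a dict: "t": time; "q": joint angles; "joint_vel": joint speeds; "joint_torque": joint torques, N m; "eef_pos": TCP position; "tool_rot": TCP orientation; "contact_force": force on the tool from outside, world axes, zero at the start; "torque": the same for the moment, N m; "gripper_width": opening from 0.0 (shut) to 1.0 (fully open); "grasp_force": force on a finger pad.
Only numpy, scipy, OpenCV 4.12 (cv2) and the standard library are available. Lean on these libraries where they do the work, as an engineer would, in place of code of your own. Each camera call takes 0.05 s, during which the arm holds its last target. There are 200 camera calls.

### The job

Mount the straightening stake in the green bench holder so that spectacle sides can be trued on it: raise the holder's red-handled locking lever right up, take the stake out of its wooden storage block and slide its shank through both eyes of the holder until its shoulder is up against the front eye, flat faces level, while the lever stays up; then press the lever fully down so that its tooth locks in the notch of the shank. In the block only the shank can be gripped and the holder has no room for fingers along the shank, so lay the stake down on the bench and take it again by its nose. Leave the spectacles, the screwdriver and the oil bottle where they are.

Things in the scene. Friction and masses are not known exactly. Their poses are not given: they have to be found in the camera images.
- holder: Stake holder: dark green cast bracket fixed to the bench, origin under the centre of its base plate (110 x 96 x 12 mm), same axes as the eye. Two upright round eyes in line, each 12 mm thick, 38 mm outside, 18 mm brass-lined hole, span x = -34 to -22 and 22 to 34 mm and reach 94 mm high; the body between and under them (68 x 52 mm) is 60 mm high, ears for the lever's pin (y = -18 to -36 mm) 101 mm.
- holder_eye (a point): Centre of the mouth of the holder's front eye, on its front face, 75 mm above the bench. x runs along the hole, into the holder (the way the shank goes in); y points to the side where the lever's red handle lies; z is up. The second eye spans x = 56 to 68 mm from here. The base plate (12 mm high) reaches 21 mm out in front of the eye; otherwise the space in front is free.
- lever (a joint): Angle of the locking lever, rad: 0 = fully down (horizontal, locked), grows as it is raised, stop at 1.2 (right up). Stays where it is left (friction: 1.6 N at the handle lifts it). Down, a tooth under its arm bars the bore half-way between the eyes; with the stake home the tooth drops 5 mm into the shank's notch; with the stake not home or turned it lands on the shank and the lever stops near 0.18.
- lever_pin (a point): Centre of the steel pin on which the lever turns, 91 mm above the bench; the pin is parallel to the hole and lies 27 mm to the side of it (away from the handle), half-way between the eyes. Same axes as the holder's eye.
- lever_grip (a point): Middle of the lever's red plastic handle (15 mm wide along the hole's direction, 14 mm thick, 44 mm long), 80 mm from the pin. Its x axis is parallel to the pin, its y axis points along the lever away from the pin. Vertical fingers can pinch its two x sides (25 mm free beside each); the lever turns freely between them.
- stake_nose (a point): Centre of the stake's nose. The stake is one loose rigid piece, 146 mm long, about 0.13 kg: cream plastic nose (66 mm long, 30 wide in y, 34 high in z, flat top and bottom, outer end rounded) and round aluminium shank. x points from nose to shank tip, z up as it lies at the start. The nose spans x = -33 to +33 mm. It balances within the nose, so it lies level on its flat underside, this point then 17 mm up.
- stake_shank (a point): Point on the axis of the shank (16 mm diameter, 80 mm long, in line with the nose), 52 mm from the shoulder and 85 mm from the nose's centre; the smooth round part for the first grip runs from 41 to 68 mm from the shoulder. From 27 to 41 mm there is a notch 6.5 mm deep in the upper side; the last 12 mm narrow to a blunt 8 mm tip. Same axes as the nose.
- stake_shoulder (a point): Centre of the stake's shoulder, the square 30 x 34 mm end face of the nose from which the shank starts, on the axis of the shank. Home = this point at the centre of the front eye's mouth.
- rack: Storage block of dark wood, fixed; origin at bench level, x along the stored shank. Base x = -80 to 100, y = -40 to 40, 6 mm high. Its pocket (x = -68 to 22, y = -29 to 29, walls 52 mm high) holds the nose with 4 mm play all round, top 2 mm below the rim; the wall at x = 14 to 22 has an open slot for the shank, whose axis is 33 mm above the bench and free beyond it. Lift the stake 40 mm to clear.
- spectacles: Spectacles standing open on the bench, 141 x 142 x 42 mm, origin under their middle. To be left alone.
- screwdriver: Small screwdriver with a green head, 114 mm long, 15 mm high, lying to the right of the storage block; origin under its middle. To be left alone.
- oil: Small yellow oil bottle with a black cap, 27 mm across, 72 mm high; origin under its middle. To be left alone.
Mind the look-alikes: they are no part of the job. What is shaped like the holder but orange is not meant.

How it is judged:
By the outcome, as a careful person would: the job done as asked, in the order asked, and still so for the second after the job is handed in, with the robot touching nothing.
It also fails if it takes over 67 s, if anything falls off the work surface, if the arm or the gripper's body presses on something with over 40 N, if the wrist force passes 120 N, or if a joint passes its speed limit or range.

## Working session

There is one attempt and no reset: what is moved stays moved. The work goes in short steps, Python scripts to look and compute and a tool call to move; the robot and the scene stay as the last step left them, time stands still between calls to the robot, and variables do not carry over. Pictures are saved under pics/ and viewed, at most 13 in all, crops included, and the job is handed in when it is done.

Besides the shell and the picture viewer there is one more tool, called in YAML: its name, and indented under it one key for each argument. drive_tool: Moves the arm, as the interface text tells. Its arguments: {"type":"object","properties":{"increments":{"type":"array","items":{"type":"object","properties":{"claw":{"type":"number"},"dx":{"type":"number"},"dy":{"type":"number"},"dz":{"type":"number"},"wx":{"type":"number"},"wy":{"type":"number"},"wz":{"type":"number"}}}},"newtons":{"type":"number"}},"required":["increments"]}

```bash
mkdir -p pics; ls; cat > h.py <<'E'
from station import *
import numpy as np, cv2
from scipy.spatial.transform import Rotation as R_
def save(n,img): cv2.imwrite('pics/'+n+'.png',cv2.cvtColor(img,cv2.COLOR_RGB2BGR))
def rot(o): w,x,y,z=o['tool_rot']; return R_.from_quat([x,y,z,w]).as_matrix()
def cam(name,o=None):
    c=calibration(name); K=np.array(c['intrinsics'])
    if name=='wrist':
        M=np.array(c['mount']); T=np.eye(4); T[:3,:3]=rot(o); T[:3,3]=o['eef_pos']; T=T@M
        return K,T[:3,:3],T[:3,3]
    R=np.array(c['R']); t=np.array(c['t']); return K,R.T,-R.T@t
def onplane(C,px,z):
    K,Rw,p=C; px=np.atleast_2d(px); d=(Rw@np.linalg.inv(K)@np.c_[px,np.ones(len(px))].T).T
    return p+d*((z-p[2])/d[:,2])[:,None]
def cloud(C,dep):
    K,Rw,p=C; v,u=np.mgrid[:dep.shape[0],:dep.shape[1]]
    r=np.stack([u,v,np.ones_like(u)],-1)@np.linalg.inv(K).T*dep[...,None]
    return r@Rw.T+p
E
python3 - <<'E'
from h import *
o=get_obs(); print(o)
for n in ['side','top']:
    im,d=read_camera(n); save(n+'0',im); np.savez(n+'0',im=im,d=d)
    C=cam(n); print(n,C[0],C[2],C[1][:,2])
print(calibration('wrist'))
import station; print([x for x in dir(station) if x[0]!='_'])
print(globals().get('finger_overhang'))
E
```

```text
pics
{'t': 0.0, 'q': array([-1.23011085,  0.47777705,  0.02238972,  1.55644822, -0.01146214,
        1.10931159, -0.08310728]), 'joint_vel': array([ 0.00055515, -0.00021994,  0.00181865, -0.00128049, -0.00114967,
       -0.00058654, -0.00017569]), 'joint_torque': array([ 6.75959618e-04, -5.96444178e+01,  1.60800666e+00, -2.81197625e+01,
        1.24412737e-02,  9.28773807e-03, -1.66324315e-05]), 'eef_pos': array([0.29267357, 0.60764316, 0.25534349]), 'tool_rot': array([-1.07791671e-04,  2.22520689e-01,  9.74927545e-01, -9.01498923e-04]), 'contact_force': array([ 0.06628718,  0.38113001, -0.21715129]), 'torque': array([ 0.00572479, -0.00382102, -0.0131789 ]), 'grasp_force': 0.0, 'gripper_width': 1.0026489595556969}
side [[386.61138223   0.         288.52054217]
 [  0.         386.61138223 206.38604477]
 [  0.           0.           1.        ]] [0.1303222  1.10470603 0.6315114 ] [ 0.30251933 -0.86359607 -0.40334089]
top [[500.14331371   0.         277.28724034]
 [  0.         500.14331371 211.0343572 ]
 [  0.           0.           1.        ]] [ 0.38901952 -0.0069776   1.43716428] [ 0.09440435  0.0109439  -0.99547378]
{'intrinsics': array([[325.32568799,   0.        , 276.52479796],
       [  0.        , 325.32568799, 206.59470789],
       [  0.        ,   0.        ,   1.        ]]), 'mount': array([[ 7.96209042e-04, -9.51488250e-01, -3.07684053e-01,
         7.96683272e-02],
       [ 9.99999234e-01,  1.04914576e-03, -6.56652258e-04,
         3.15476640e-04],
       [ 9.47602326e-04, -3.07683295e-01,  9.51488356e-01,
        -1.17141909e-01],
       [ 0.00000000e+00,  0.00000000e+00,  0.00000000e+00,
         1.00000000e+00]])}
['PlanningError', 'calibration', 'finger_overhang', 'get_obs', 'hand_in', 'read_camera']
0.025
```

```bash
python3 -c "
import cv2,numpy as np
a=cv2.imread('pics/top0.png');b=cv2.imread('pics/side0.png')
print(a.shape)"
```

```text
(420, 560, 3)
```

View pics/top0.png

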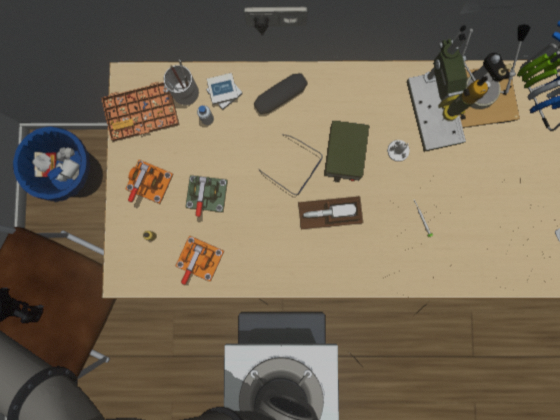

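View pics/side0.png

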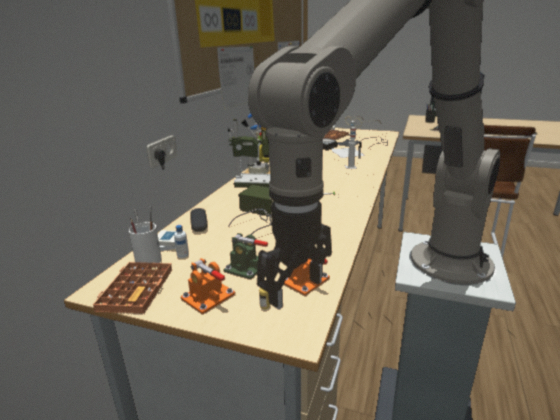

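Top view: three holder-shaped things, green at (206,193), orange at (149,181) and (200,258). The green one at (206,193) is the one meant, and its red handle lies at about (199,210). The rack is at (330,212), with the nose at its right end and the shank to the left. I'll confirm in an enlarged crop and get rough positions.

```bash
python3 - <<'E'
from h import *
f=np.load('top0.npz'); im,d=f['im'],f['d']; C=cam('top'); P=cloud(C,d)
save('crop0',cv2.resize(im[165:240,170:370],None,fx=4,fy=4,interpolation=cv2.INTER_CUBIC))
hsv=cv2.cvtColor(im,cv2.COLOR_RGB2HSV)
for n,(px,z) in dict(holder=((206,193),.03),rack=((330,212),.05),nose=((345,211),.05),drv=((424,220),0),specs=((292,165),.02),oil=((149,236),.07)).items():
    print(n,onplane(C,px,z)[0].round(3),P[px[1],px[0]].round(3))
m=np.zeros(d.shape,bool); m[198:216,192:206]=1
red=m&((hsv[...,0]<8)|(hsv[...,0]>172))&(hsv[...,1]>150)&(hsv[...,2]>80)
q=P[red]; print('red',q.shape,q.mean(0),q.min(0),q.max(0))
c=q[:,:2]-q[:,:2].mean(0); print(np.linalg.svd(c)[2][0])
m=np.zeros(d.shape,bool); m[172:214,184:230]=1
g=m&(hsv[...,0]>35)&(hsv[...,0]<90)&(hsv[...,1]>40)
r=cv2.minAreaRect(np.argwhere(g)[:,::-1].astype(np.float32)); print('base',r, onplane(C,r[0],.012), onplane(C,cv2.boxPoints(r),.012))
m=np.zeros(d.shape,bool); m[190:235,290:370]=1
k=m&(P[...,2]>.004)&(P[...,2]<.08)&(hsv[...,2]<140)
r=cv2.minAreaRect(np.argwhere(k)[:,::-1].astype(np.float32)); print('rack',r, onplane(C,r[0],.03), onplane(C,cv2.boxPoints(r),.03))
E
```

```text
holder [0.574 0.211 0.03 ] [0.57  0.206 0.061]
rack [ 0.517 -0.138  0.05 ] [ 0.518 -0.139  0.043]
nose [ 0.52 -0.18  0.05] [ 0.52  -0.18   0.054]
drv [ 0.498 -0.413  0.   ] [ 0.498 -0.411  0.007]
specs [ 0.656 -0.034  0.02 ] [ 0.659 -0.034  0.006]
oil [0.451 0.36  0.07 ] [0.451 0.363 0.059]
red (69, 3) [0.52320478 0.2196026  0.10058027] [0.5052373  0.21288841 0.0937925 ] [0.54109737 0.22710271 0.10851345]
[-0.99184913  0.12741784]
base ((205.96923828125, 193.24615478515625), (36.96234893798828, 31.75288963317871), 7.125016689300537) [[0.5761475  0.21377837 0.012     ]] [[0.53738345 0.27171547 0.012     ]
 [0.62882461 0.26174445 0.012     ]
 [0.61507527 0.15559658 0.012     ]
 [0.52386992 0.16617608 0.012     ]]
rack ((327.26470947265625, 207.44117736816406), (38.96182632446289, 68.10649108886719), 85.60128784179688) [[ 0.53226838 -0.1327238   0.03      ]] [[ 0.58048614 -0.03282443  0.03      ]
 [ 0.59479223 -0.22534251  0.03      ]
 [ 0.48443285 -0.23183123  0.03      ]
 [ 0.47017422 -0.04074163  0.03      ]]
```

View pics/crop0.png

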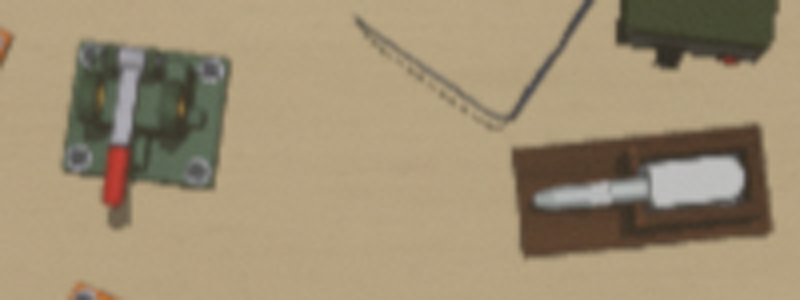

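The crop confirms it: the green holder has its red handle at crop (115,175), i.e. top pixel (199,209), and the hole runs left-right with the front eye facing the rack. In the rack the nose is at crop (695,182) and the shank tip at (535,200). Next I move over the holder for a close look.

drive_tool:
  increments:
    - {"dx": -0.033, "dy": -0.0204}
    - {"dx": -0.033, "dy": -0.0204}
    - {"dx": -0.033, "dy": -0.0204}
    - {"dx": -0.033, "dy": -0.0204}
    - {"dx": -0.033, "dy": -0.0204}
    - {"dx": -0.033, "dy": -0.0204}
    - {"dx": -0.033, "dy": -0.0204}
    - {"dx": -0.033, "dy": -0.0204}
    - {"dx": -0.033, "dy": -0.0204}
    - {"dx": -0.033, "dy": -0.0204}
    - {"dx": -0.033, "dy": -0.0204}
    - {"dx": -0.033, "dy": -0.0204}
    - {"wz": -9.2, "claw": 0.034}
    - {"wz": -9.2}
    - {"dx": 0}

```text
schema error: expected keys claw, dx, dy, dz, wx, wy, wz
```

```bash
cat >> h.py <<'E'
def yaw(R): return np.degrees(np.arctan2(R[1,1],R[0,1]))
def st():
    o=get_obs(); R=rot(o); print('t %.2f'%o['t'],'p',o['eef_pos'].round(4),'yaw_y %.1f'%yaw(R),'z',R[:,2].round(3),'F',o['contact_force'].round(1),'w %.3f g %.1f'%(o['gripper_width'],o['grasp_force']),'q',o['q'].round(2)); return o
def look(name):
    o=st(); im,d=read_camera('wrist'); save(name,im); np.savez(name,im=im,d=d); C=cam('wrist',o); return o,im,d,C,cloud(C,d)
E
python3 - <<'E'
from h import *
o,im,d,C,P=look('w1')
hsv=cv2.cvtColor(im,cv2.COLOR_RGB2HSV)
red=((hsv[...,0]<6)|(hsv[...,0]>172))&(hsv[...,1]>150)&(hsv[...,2]>80)&(P[...,2]>.08)&(d>0)
n,l,s,c=cv2.connectedComponentsWithStats(red.astype(np.uint8))
for i in range(1,n):
    if s[i,4]>150:
        q=P[l==i]; t=q[q[:,2]>np.percentile(q[:,2],40)]
        r=cv2.minAreaRect((t[:,:2]*1000).astype(np.float32)); print(s[i],q.mean(0).round(4),q[:,2].max(),r)
E
```

```text
t 0.10 p [0.2926 0.6077 0.2554] yaw_y 64.3 z [-0.001 -0.002 -1.   ] F [-0.   0.2 -0. ] w 1.004 g 0.0 q [-1.23  0.48  0.02  1.56 -0.01  1.11 -0.08]
```

View pics/w1.png

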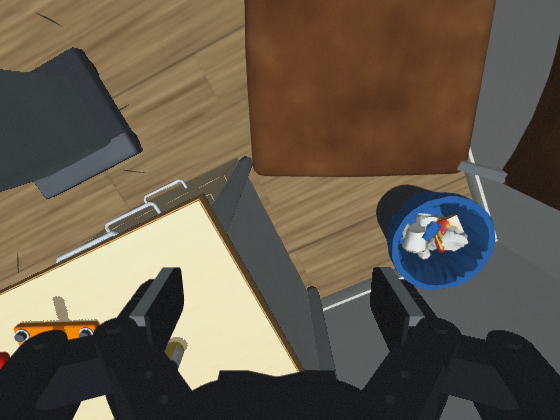

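The wrist picture only shows the starting view (orange holder at (55,340), fingers at the bottom), because the move was refused. Every row needs all the keys, so I'll resend it.

drive_tool:
  increments:
    - {"dx": -0.033, "dy": -0.0204, "dz": 0, "wx": 0, "wy": 0, "wz": 0, "claw": 0.085}
    - {"dx": -0.033, "dy": -0.0204, "dz": 0, "wx": 0, "wy": 0, "wz": 0, "claw": 0.085}
    - {"dx": -0.033, "dy": -0.0204, "dz": 0, "wx": 0, "wy": 0, "wz": 0, "claw": 0.085}
    - {"dx": -0.033, "dy": -0.0204, "dz": 0, "wx": 0, "wy": 0, "wz": 0, "claw": 0.085}
    - {"dx": -0.033, "dy": -0.0204, "dz": 0, "wx": 0, "wy": 0, "wz": 0, "claw": 0.085}
    - {"dx": -0.033, "dy": -0.0204, "dz": 0, "wx": 0, "wy": 0, "wz": 0, "claw": 0.085}
    - {"dx": -0.033, "dy": -0.0204, "dz": 0, "wx": 0, "wy": 0, "wz": 0, "claw": 0.085}
    - {"dx": -0.033, "dy": -0.0204, "dz": 0, "wx": 0, "wy": 0, "wz": 0, "claw": 0.085}
    - {"dx": -0.033, "dy": -0.0204, "dz": 0, "wx": 0, "wy": 0, "wz": 0, "claw": 0.085}
    - {"dx": -0.033, "dy": -0.0204, "dz": 0, "wx": 0, "wy": 0, "wz": 0, "claw": 0.085}
    - {"dx": -0.033, "dy": -0.0204, "dz": 0, "wx": 0, "wy": 0, "wz": 0, "claw": 0.085}
    - {"dx": -0.033, "dy": -0.0204, "dz": 0, "wx": 0, "wy": 0, "wz": 0, "claw": 0.085}
    - {"dx": 0, "dy": 0, "dz": 0, "wx": 0, "wy": 0, "wz": -9.2, "claw": 0.06}
    - {"dx": 0, "dy": 0, "dz": 0, "wx": 0, "wy": 0, "wz": -9.2, "claw": 0.034}
    - {"dx": 0, "dy": 0, "dz": 0, "wx": 0, "wy": 0, "wz": 0, "claw": 0.034}

```text
t: 2.02
eef_pos: [0.5433, 0.2156, 0.256]
tool_rot: [-0.0, 0.065, 0.998, -0.0]
contact_force: [0.3, 0.6, -0.2]
gripper_width: 0.401
grasp_force: 0.0
```

```bash
cat > red.py <<'E'
from h import *
import sys
o,im,d,C,P=look(sys.argv[1])
hsv=cv2.cvtColor(im,cv2.COLOR_RGB2HSV)
red=((hsv[...,0]<6)|(hsv[...,0]>172))&(hsv[...,1]>150)&(hsv[...,2]>80)&(P[...,2]>.08)&(d>0)
n,l,s,c=cv2.connectedComponentsWithStats(red.astype(np.uint8))
for i in range(1,n):
    if s[i,4]>150:
        q=P[l==i]; t=q[q[:,2]>np.percentile(q[:,2],40)]
        r=cv2.minAreaRect((t[:,:2]*1000).astype(np.float32)); print(s[i],q.mean(0).round(4),q[:,2].max(),r)
E
python3 red.py w2
```

```text
t 2.02 p [0.5433 0.2156 0.256 ] yaw_y 82.6 z [-0.001 -0.    -1.   ] F [ 0.3  0.6 -0.2] w 0.401 g 0.0 q [-0.57  0.33  0.11  1.78 -0.04  1.03  1.  ]
[272 150  17  47 758] [0.5231 0.2215 0.0983] 0.10127406144795009 ((523.5557250976562, 221.47109985351562), (12.145224571228027, 39.287071228027344), 83.18120574951172)
[469 168  35  46 837] [0.5621 0.4    0.0958] 0.09941103999872886 ((563.16455078125, 401.2364196777344), (13.21849536895752, 39.08424377441406), 67.98153686523438)
```

View pics/w2.png

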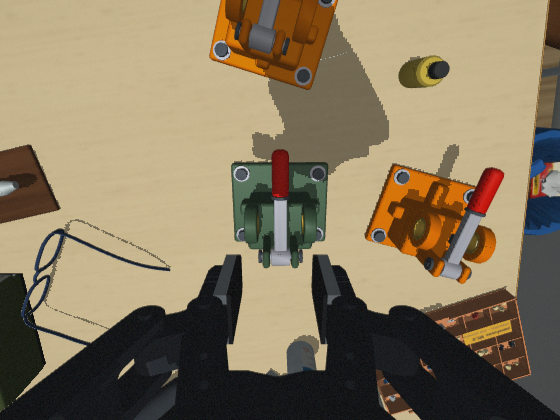

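Close view: the green holder is upright with its red handle at (280,175), front eye at (253,222) and rear eye at (307,222). I'll descend, pinch the handle and lift it.

drive_tool:
  increments:
    - {"dx": 0.0103, "dy": 0.0016, "dz": 0.03, "wx": 0, "wy": 0, "wz": 0, "claw": 0.034}
    - {"dx": 0.0103, "dy": 0.0016, "dz": 0.04, "wx": 0, "wy": 0, "wz": 0, "claw": 0.034}
    - {"dx": 0, "dy": 0, "dz": 0.045, "wx": 0, "wy": 0, "wz": 0, "claw": 0.034}
    - {"dx": 0, "dy": 0, "dz": 0.044, "wx": 0, "wy": 0, "wz": 0, "claw": 0.034}
    - {"dx": 0, "dy": 0, "dz": 0, "wx": 0, "wy": 0, "wz": 0, "claw": 0.034}
    - {"dx": 0, "dy": 0, "dz": 0, "wx": 0, "wy": 0, "wz": 0, "claw": 0.005}
    - {"dx": 0, "dy": 0, "dz": 0, "wx": 0, "wy": 0, "wz": 0, "claw": 0.005}
    - {"dx": 0, "dy": 0, "dz": 0, "wx": 0, "wy": 0, "wz": 0, "claw": 0.005}
    - {"dx": 0, "dy": 0, "dz": 0, "wx": 0, "wy": 0, "wz": 0, "claw": 0.005}
  newtons: 30

```text
t: 3.2
eef_pos: [0.5241, 0.2212, 0.0983]
tool_rot: [0.001, 0.064, 0.998, 0.0]
contact_force: [-0.8, -3.5, 2.8]
gripper_width: 0.17
grasp_force: 33.7
```

```bash
python3 - <<'E'
from h import *
st()
E
python3 - <<'E'
from h import *
f=np.load('w2.npz'); im,d=f['im'],f['d']
o=dict(eef_pos=np.array([.5433,.2156,.256]),tool_rot=[0,.0652,.9979,0]); C=cam('wrist',o); P=cloud(C,d)
g=cv2.cvtColor(im,cv2.COLOR_RGB2GRAY)
print(onplane(C,[(241,174),(320,174),(241,235),(319,235),(280,204.5)],.014).round(4))
hsv=cv2.cvtColor(im,cv2.COLOR_RGB2HSV)
m=(hsv[...,0]>40)&(hsv[...,0]<90)&(hsv[...,1]>50)&(P[...,0]>.5)&(P[...,0]<.65)&(P[...,1]>.13)&(P[...,1]<.29)
b=m&(P[...,2]<.02)
r=cv2.minAreaRect((P[b][:,:2]*1000).astype(np.float32)); print('base',r)
e=m&(P[...,2]>.07)&(P[...,2]<.097)
r=cv2.minAreaRect((P[e][:,:2]*1000).astype(np.float32)); print('eyes',r, P[e][:,2].max())
E
```

```text
t 3.20 p [0.5241 0.2212 0.0983] yaw_y 82.6 z [ 0.002  0.    -1.   ] F [-0.8 -3.5  2.8] w 0.170 g 33.7 q [-0.58  0.5   0.09  1.94 -0.06  0.69  0.99]
[[0.5362 0.1766 0.014 ]
 [0.5477 0.2646 0.014 ]
 [0.6094 0.1645 0.014 ]
 [0.6214 0.2569 0.014 ]
 [0.5775 0.2155 0.014 ]]
base ((576.8651123046875, 214.94573974609375), (109.56956481933594, 94.25924682617188), 82.55004119873047)
eyes ((582.160888671875, 214.2188720703125), (67.91449737548828, 46.914669036865234), 82.97926330566406) 0.09689951651081175
```

Pinched (opening 15 mm). Now the lifting arc.

drive_tool:
  increments:
    - {"dx": -0.0009, "dy": 0, "dz": -0.012, "wx": 0, "wy": 0, "wz": 0, "claw": 0.005}
    - {"dx": -0.0027, "dy": 0, "dz": -0.0117, "wx": 0, "wy": 0, "wz": 0, "claw": 0.005}
    - {"dx": -0.0044, "dy": 0, "dz": -0.0112, "wx": 0, "wy": 0, "wz": 0, "claw": 0.005}
    - {"dx": -0.006, "dy": 0, "dz": -0.0104, "wx": 0, "wy": 0, "wz": 0, "claw": 0.005}
    - {"dx": -0.0075, "dy": 0, "dz": -0.0094, "wx": 0, "wy": 0, "wz": 0, "claw": 0.005}
    - {"dx": -0.0088, "dy": 0, "dz": -0.0081, "wx": 0, "wy": 0, "wz": 0, "claw": 0.005}
    - {"dx": -0.0099, "dy": 0, "dz": -0.0067, "wx": 0, "wy": 0, "wz": 0, "claw": 0.005}
    - {"dx": -0.0108, "dy": 0, "dz": -0.0052, "wx": 0, "wy": 0, "wz": 0, "claw": 0.005}
    - {"dx": -0.003, "dy": 0, "dz": -0.001, "wx": 0, "wy": 0, "wz": 0, "claw": 0.005}
    - {"dx": 0, "dy": 0, "dz": 0, "wx": 0, "wy": 0, "wz": 0, "claw": 0.005}

```text
t: 4.45
eef_pos: [0.5762, 0.2147, 0.1736]
tool_rot: [-0.001, 0.064, 0.998, -0.0]
contact_force: [-5.4, -3.1, 1.0]
gripper_width: 0.169
grasp_force: 34.7
```

drive_tool:
  increments:
    - {"dx": 0, "dy": 0, "dz": 0, "wx": 0, "wy": 0, "wz": 0, "claw": 0.034}
    - {"dx": 0, "dy": 0, "dz": 0, "wx": 0, "wy": 0, "wz": 0, "claw": 0.034}
    - {"dx": 0, "dy": 0, "dz": -0.02, "wx": 0, "wy": 0, "wz": 0, "claw": 0.034}
    - {"dx": 0, "dy": 0, "dz": -0.03, "wx": 0, "wy": 0, "wz": 0, "claw": 0.034}
    - {"dx": 0, "dy": 0, "dz": -0.03, "wx": 0, "wy": 0, "wz": 0, "claw": 0.034}
    - {"dx": 0, "dy": 0, "dz": 0, "wx": 0, "wy": 0, "wz": 0, "claw": 0.034}

```text
t: 5.2
eef_pos: [0.5791, 0.2159, 0.2565]
tool_rot: [0.003, 0.064, 0.998, 0.002]
contact_force: [-0.1, 0.8, -1.2]
gripper_width: 0.401
grasp_force: 0.0
```

```bash
python3 red.py w3; python3 - <<'E'
from h import *
im,d=read_camera('side'); save('s3',im)
E
```

```text
t 5.20 p [0.5791 0.2159 0.2565] yaw_y 82.7 z [ 0.006  0.004 -1.   ] F [-0.1  0.8 -1.2] w 0.401 g 0.0 q [-0.55  0.38  0.12  1.71 -0.05  1.05  1.03]
[469 126  37  48 906] [0.5622 0.3999 0.0958] 0.09927387990255537 ((563.3773803710938, 401.18585205078125), (13.354166030883789, 38.58903121948242), 66.15290069580078)
[263 198  22  25 453] [0.5642 0.2166 0.1802] 0.1851618162574285 ((563.9893798828125, 216.5670928955078), (11.475565910339355, 12.456246376037598), 7.155229568481445)
```

The lever is up: the handle end is at z≈0.185, which matches 1.2 rad. On to the rack.

drive_tool:
  increments:
    - {"dx": 0.003, "dy": -0.041, "dz": 0, "wx": 0, "wy": 0, "wz": 0, "claw": 0.04}
    - {"dx": 0.003, "dy": -0.041, "dz": 0, "wx": 0, "wy": 0, "wz": 0, "claw": 0.04}
    - {"dx": 0.003, "dy": -0.041, "dz": 0, "wx": 0, "wy": 0, "wz": 0, "claw": 0.04}
    - {"dx": 0.003, "dy": -0.041, "dz": 0, "wx": 0, "wy": 0, "wz": 0, "claw": 0.04}
    - {"dx": 0.003, "dy": -0.041, "dz": 0, "wx": 0, "wy": 0, "wz": 0, "claw": 0.04}
    - {"dx": 0.003, "dy": -0.041, "dz": 0, "wx": 0, "wy": 0, "wz": 0, "claw": 0.04}
    - {"dx": 0.003, "dy": -0.041, "dz": 0, "wx": 0, "wy": 0, "wz": 0, "claw": 0.04}
    - {"dx": 0.003, "dy": -0.041, "dz": 0, "wx": 0, "wy": 0, "wz": 0, "claw": 0.04}
    - {"dx": 0, "dy": 0, "dz": 0, "wx": 0, "wy": 0, "wz": 9.8, "claw": 0.04}
    - {"dx": 0, "dy": 0, "dz": 0, "wx": 0, "wy": 0, "wz": 9.8, "claw": 0.04}
    - {"dx": 0, "dy": 0, "dz": 0, "wx": 0, "wy": 0, "wz": 9.8, "claw": 0.04}
    - {"dx": 0, "dy": 0, "dz": 0, "wx": 0, "wy": 0, "wz": 9.8, "claw": 0.04}
    - {"dx": 0, "dy": 0, "dz": 0, "wx": 0, "wy": 0, "wz": 9.8, "claw": 0.04}
    - {"dx": 0, "dy": 0, "dz": 0, "wx": 0, "wy": 0, "wz": 9.8, "claw": 0.04}
    - {"dx": 0, "dy": 0, "dz": 0, "wx": 0, "wy": 0, "wz": 9.8, "claw": 0.04}
    - {"dx": 0, "dy": 0, "dz": 0, "wx": 0, "wy": 0, "wz": 9.8, "claw": 0.04}
    - {"dx": 0, "dy": 0, "dz": 0, "wx": 0, "wy": 0, "wz": 0, "claw": 0.04}

```text
t: 7.42
eef_pos: [0.511, -0.1073, 0.2521]
tool_rot: [-0.0, 0.68, 0.734, -0.001]
contact_force: [-0.6, -1.0, -0.3]
gripper_width: 0.465
grasp_force: 0.0
```

```bash
cat > stake.py <<'E'
from h import *
import sys
o,im,d,C,P=look(sys.argv[1])
hsv=cv2.cvtColor(im,cv2.COLOR_RGB2HSV)
lo=float(sys.argv[2]) if len(sys.argv)>2 else .02
m=(hsv[...,1]<60)&(hsv[...,2]>110)&(P[...,2]>lo)&(P[...,2]<.09)&(d>0)&(np.abs(P[...,1]-o['eef_pos'][1])<.2)&(np.abs(P[...,0]-o['eef_pos'][0])<.1)
n,l,s,c=cv2.connectedComponentsWithStats(m.astype(np.uint8))
for i in range(1,n):
    if s[i,4]>100:
        q=P[l==i]; r=cv2.minAreaRect((q[:,:2]*1000).astype(np.float32)); b=cv2.boxPoints(r)
        print(s[i],q.mean(0).round(4),'zmax',np.percentile(q[:,2],[5,50,98]).round(4),r)
E
python3 stake.py w4
```

```text
t 7.42 p [ 0.511  -0.1073  0.2521] yaw_y 4.4 z [-0.001 -0.    -1.   ] F [-0.6 -1.  -0.3] w 0.465 g 0.0 q [-0.31  0.24  0.47  1.95 -0.13  0.98  0.3 ]
[277 140  15  77 859] [ 0.5178 -0.108   0.0376] zmax [0.0331 0.0385 0.041 ] ((517.1500854492188, -104.36956787109375), (14.591460227966309, 79.4286117553711), 6.717689514160156)
[ 271  218   29   56 1466] [ 0.5249 -0.1737  0.0489] zmax [0.0478 0.049  0.0504] ((525.2476806640625, -177.9311065673828), (29.77406883239746, 69.60771942138672), 5.967116832733154)
```

View pics/w4.png

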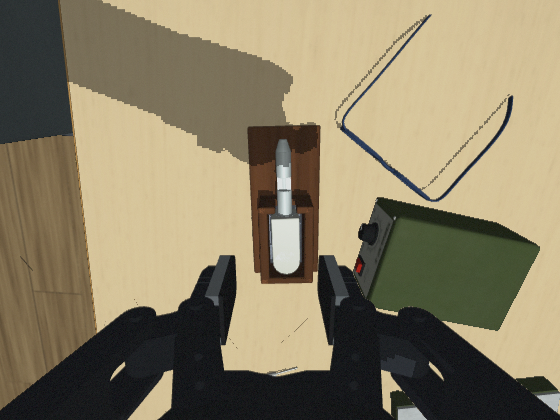

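The stake lies in the rack, shank at about (285,180) and nose at (287,245). It lies at about 96° yaw, and the spectacles (corner at (342,127)) are clear. I'll descend onto the smooth part of the shank and grip.

drive_tool:
  increments:
    - {"dx": 0.0083, "dy": 0.003, "dz": 0.04, "wx": 0, "wy": 0, "wz": -1.8, "claw": 0.04}
    - {"dx": 0.0083, "dy": 0.003, "dz": 0.05, "wx": 0, "wy": 0, "wz": 0, "claw": 0.04}
    - {"dx": 0, "dy": 0, "dz": 0.05, "wx": 0, "wy": 0, "wz": 0, "claw": 0.04}
    - {"dx": 0, "dy": 0, "dz": 0.04, "wx": 0, "wy": 0, "wz": 0, "claw": 0.04}
    - {"dx": 0, "dy": 0, "dz": 0.027, "wx": 0, "wy": 0, "wz": 0, "claw": 0.04}
    - {"dx": 0, "dy": 0, "dz": 0, "wx": 0, "wy": 0, "wz": 0, "claw": 0.04}
    - {"dx": 0, "dy": 0, "dz": 0, "wx": 0, "wy": 0, "wz": 0, "claw": 0.005}
    - {"dx": 0, "dy": 0, "dz": 0, "wx": 0, "wy": 0, "wz": 0, "claw": 0.005}
    - {"dx": 0, "dy": 0, "dz": 0, "wx": 0, "wy": 0, "wz": 0, "claw": 0.005}
    - {"dx": 0, "dy": 0, "dz": 0, "wx": 0, "wy": 0, "wz": 0, "claw": 0.005}
    - {"dx": 0, "dy": 0, "dz": 0, "wx": 0, "wy": 0, "wz": 0, "claw": 0.005}
  newtons: 80

```text
t: 8.85
eef_pos: [0.5167, -0.0904, 0.0465]
tool_rot: [0.001, 0.668, 0.744, 0.001]
contact_force: [1.1, 0.2, 3.7]
gripper_width: 0.148
grasp_force: 78.5
```

The opening is about 12.6 mm for a 16 mm shank, so the grip is probably high on the round. I'll regrip 5 mm lower.

drive_tool:
  increments:
    - {"dx": 0, "dy": 0, "dz": 0, "wx": 0, "wy": 0, "wz": 0, "claw": 0.03}
    - {"dx": 0, "dy": 0, "dz": 0, "wx": 0, "wy": 0, "wz": 0, "claw": 0.03}
    - {"dx": 0, "dy": -0.001, "dz": 0.005, "wx": 0, "wy": 0, "wz": 0, "claw": 0.03}
    - {"dx": 0, "dy": 0, "dz": 0, "wx": 0, "wy": 0, "wz": 0, "claw": 0.005}
    - {"dx": 0, "dy": 0, "dz": 0, "wx": 0, "wy": 0, "wz": 0, "claw": 0.005}
    - {"dx": 0, "dy": 0, "dz": 0, "wx": 0, "wy": 0, "wz": 0, "claw": 0.005}
    - {"dx": 0, "dy": 0, "dz": 0, "wx": 0, "wy": 0, "wz": 0, "claw": 0.005}

```text
t: 9.72
eef_pos: [0.5147, -0.0906, 0.0409]
tool_rot: [-0.0, 0.669, 0.744, -0.0]
contact_force: [-1.5, -0.8, -0.7]
gripper_width: 0.162
grasp_force: 77.8
```

drive_tool:
  increments:
    - {"dx": 0, "dy": 0, "dz": -0.005, "wx": 0, "wy": 0, "wz": 0, "claw": 0.005}
    - {"dx": 0, "dy": 0, "dz": -0.01, "wx": 0, "wy": 0, "wz": 0, "claw": 0.005}
    - {"dx": 0, "dy": 0, "dz": -0.015, "wx": 0, "wy": 0, "wz": 0, "claw": 0.005}
    - {"dx": 0, "dy": 0, "dz": -0.02, "wx": 0, "wy": 0, "wz": 0, "claw": 0.005}
    - {"dx": 0, "dy": 0, "dz": -0.02, "wx": 0, "wy": 0, "wz": 0, "claw": 0.005}
    - {"dx": 0, "dy": 0, "dz": 0, "wx": 0, "wy": 0, "wz": 0, "claw": 0.005}

```text
t: 10.48
eef_pos: [0.5163, -0.0907, 0.1131]
tool_rot: [0.002, 0.669, 0.744, 0.001]
contact_force: [0.0, 0.3, -2.3]
gripper_width: 0.159
grasp_force: 77.9
```

```bash
python3 - <<'E'
from h import *
o=st(); im,d=read_camera('wrist'); a=im
b,_=read_camera('side')
c=cv2.resize(b[150:290,200:390],(a.shape[1]*2//3,int(140/190*a.shape[1]*2//3)))
a=cv2.resize(a,(373,280)); h=max(a.shape[0],c.shape[0])
pad=lambda i:cv2.copyMakeBorder(i,0,h-i.shape[0],0,0,cv2.BORDER_CONSTANT)
save('w5',np.hstack([pad(a),pad(c)]))
E
```

```text
t 10.47 p [ 0.5163 -0.0907  0.1131] yaw_y 6.1 z [ 0.004  0.    -1.   ] F [ 0.   0.3 -2.3] w 0.159 g 77.9 q [-0.26  0.45  0.39  2.06 -0.27  0.68  0.41]
```

View pics/w5.png

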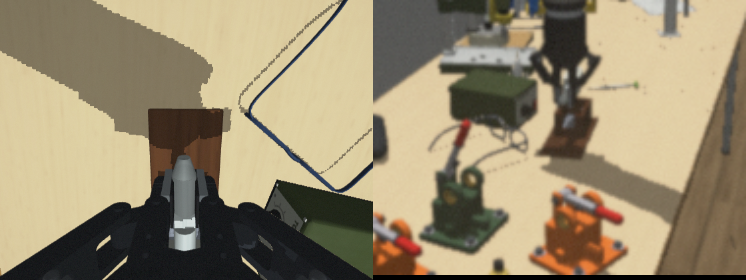

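The stake is clear of the block and held by the shank (shank at (183,190) in the left half). I'll carry it to the free bench area short of the holder and measure its pitch.

drive_tool:
  increments:
    - {"dx": 0.033, "dy": 0.001, "dz": 0, "wx": 0, "wy": 0, "wz": 0, "claw": 0.005}
    - {"dx": 0.033, "dy": 0.001, "dz": 0, "wx": 0, "wy": 0, "wz": 0, "claw": 0.005}
    - {"dx": 0.033, "dy": 0.001, "dz": 0, "wx": 0, "wy": 0, "wz": 0, "claw": 0.005}
    - {"dx": 0.033, "dy": 0.001, "dz": 0, "wx": 0, "wy": 0, "wz": 0, "claw": 0.005}
    - {"dx": 0.033, "dy": 0.001, "dz": 0, "wx": 0, "wy": 0, "wz": 0, "claw": 0.005}
    - {"dx": 0.033, "dy": 0.001, "dz": 0, "wx": 0, "wy": 0, "wz": 0, "claw": 0.005}
    - {"dx": 0, "dy": 0, "dz": 0, "wx": 0, "wy": 0, "wz": 6.7, "claw": 0.005}
    - {"dx": 0, "dy": 0, "dz": 0, "wx": 0, "wy": 0, "wz": 6.7, "claw": 0.005}
    - {"dx": 0, "dy": 0, "dz": 0.02, "wx": 0, "wy": 0, "wz": 0, "claw": 0.005}
    - {"dx": 0, "dy": 0, "dz": 0.02, "wx": 0, "wy": 0, "wz": 0, "claw": 0.005}
    - {"dx": 0, "dy": 0, "dz": 0, "wx": 0, "wy": 0, "wz": 0, "claw": 0.005}

```text
t: 11.95
eef_pos: [0.4983, 0.1065, 0.0693]
tool_rot: [-0.001, 0.751, 0.661, -0.002]
contact_force: [-0.4, -0.0, -1.0]
gripper_width: 0.16
grasp_force: 77.9
```

```bash
python3 - <<'E'
from h import *
o,im,d,C,P=look('w6'); R=rot(o); L=(P-o['eef_pos'])@R
hsv=cv2.cvtColor(im,cv2.COLOR_RGB2HSV)
m=(np.abs(L[...,1])<.003)&(d>0)&(L[...,0]>.0)&(L[...,0]<.04)&(P[...,2]>.02)&(d>.08)
q=L[m]
for a in range(-2,40,3):
    s=q[(q[:,0]>a*1e-3)&(q[:,0]<(a+3)*1e-3)]
    if len(s)>5: print(a,len(s),np.percentile(s[:,2],[10,50]).round(4))
E
```

```text
t 11.95 p [0.4983 0.1065 0.0693] yaw_y -7.3 z [-0.004 -0.002 -1.   ] F [-0.4 -0.  -1. ] w 0.160 g 77.9 q [-0.65  0.51  0.4   2.11 -0.35  0.59 -0.13]
-2 29 [0.     0.0007]
1 86 [0.0003 0.0009]
4 92 [0.0003 0.0009]
7 119 [-0.0492  0.0007]
10 469 [-0.0545 -0.0519]
13 108 [0.0002 0.0011]
16 114 [0.0009 0.0019]
19 116 [0.0017 0.0027]
22 120 [0.0028 0.0038]
25 134 [0.0041 0.0069]
```

The shank is level (its top stays at a constant 0.7–0.9 mm below the TCP). Lowering and releasing.

drive_tool:
  increments:
    - {"dx": 0, "dy": 0, "dz": 0.02, "wx": 0, "wy": 0, "wz": 0, "claw": 0.005}
    - {"dx": 0, "dy": 0, "dz": 0.014, "wx": 0, "wy": 0, "wz": 0, "claw": 0.005}
    - {"dx": 0, "dy": 0, "dz": 0.007, "wx": 0, "wy": 0, "wz": 0, "claw": 0.005}
    - {"dx": 0, "dy": 0, "dz": 0, "wx": 0, "wy": 0, "wz": 0, "claw": 0.005}
    - {"dx": 0, "dy": 0, "dz": 0, "wx": 0, "wy": 0, "wz": 0, "claw": 0.04}
    - {"dx": 0, "dy": 0, "dz": 0, "wx": 0, "wy": 0, "wz": 0, "claw": 0.04}
    - {"dx": 0, "dy": 0, "dz": -0.01, "wx": 0, "wy": 0, "wz": 0, "claw": 0.04}
    - {"dx": 0, "dy": 0, "dz": -0.03, "wx": 0, "wy": 0, "wz": 0, "claw": 0.04}
    - {"dx": -0.02, "dy": 0, "dz": -0.045, "wx": 0, "wy": 0, "wz": 0, "claw": 0.055}
    - {"dx": -0.03, "dy": 0, "dz": -0.045, "wx": 0, "wy": 0, "wz": 0, "claw": 0.055}
    - {"dx": -0.02, "dy": 0, "dz": -0.03, "wx": 0, "wy": 0, "wz": 0, "claw": 0.055}
    - {"dx": 0, "dy": 0, "dz": 0, "wx": 0, "wy": 0, "wz": 0, "claw": 0.055}

```text
t: 13.5
eef_pos: [0.4922, 0.036, 0.1928]
tool_rot: [0.001, 0.752, 0.659, 0.003]
contact_force: [-0.6, 0.9, -1.4]
gripper_width: 0.643
grasp_force: 0.0
```

```bash
python3 stake.py w7 .01
```

```text
t 13.50 p [0.4922 0.036  0.1928] yaw_y -7.5 z [ 0.005  0.002 -1.   ] F [-0.6  0.9 -1.4] w 0.643 g 0.0 q [-0.65  0.28  0.54  2.08 -0.19  0.83 -0.13]
[296   4  24  26 235] [0.5354 0.1756 0.0128] zmax [0.0111 0.0127 0.0178] ((536.0807495117188, 176.56112670898438), (18.18206024169922, 18.88882827758789), 82.1458740234375)
[142  26  22  24 162] [0.4096 0.1764 0.0134] zmax [0.012  0.0133 0.0189] ((408.45477294921875, 177.27352905273438), (17.461034774780273, 17.439552307128906), 73.17391967773438)
[266  79  18  64 800] [0.501  0.1092 0.0219] zmax [0.0175 0.0225 0.0252] ((500.0727233886719, 106.82899475097656), (52.464637756347656, 13.837895393371582), 85.25517272949219)
[ 260  178   34   68 2056] [0.4904 0.0225 0.0336] zmax [0.0324 0.0336 0.035 ] ((490.0238037109375, 20.35460662841797), (64.29005432128906, 29.691492080688477), 84.894775390625)
[315 342  24  18 306] [ 0.5232 -0.1536  0.0156] zmax [0.0146 0.0156 0.0168] ((523.2271728515625, -153.59112548828125), (23.247577667236328, 21.932714462280273), 3.8685173988342285)
```

View pics/w7.png

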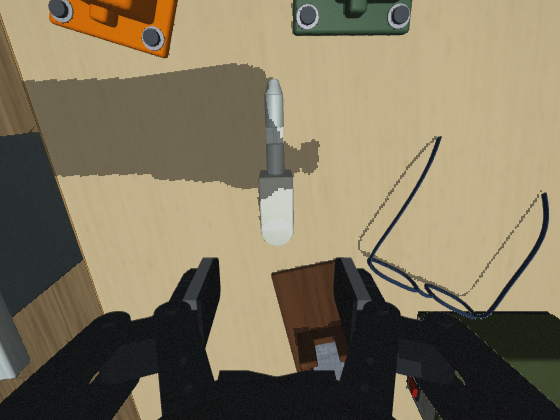

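The stake lies flat, nose at pixel (276,212) → (0.490, 0.020), yaw ≈ 83–84°, shank toward the holder. I'll tilt the gripper back 20°, to keep the hand and camera clear of the raised lever, and grip the nose.

drive_tool:
  increments:
    - {"dx": 0, "dy": 0, "dz": 0, "wx": 0, "wy": 10, "wz": 0, "claw": 0.055}
    - {"dx": 0, "dy": 0, "dz": 0, "wx": 0, "wy": 10, "wz": 0, "claw": 0.055}
    - {"dx": -0.0144, "dy": 0, "dz": 0.0292, "wx": 0, "wy": 0, "wz": 0, "claw": 0.055}
    - {"dx": -0.0144, "dy": 0, "dz": 0.0292, "wx": 0, "wy": 0, "wz": 0, "claw": 0.055}
    - {"dx": -0.0144, "dy": 0, "dz": 0.0292, "wx": 0, "wy": 0, "wz": 0, "claw": 0.055}
    - {"dx": -0.0072, "dy": 0, "dz": 0.0146, "wx": 0, "wy": 0, "wz": 0, "claw": 0.055}
    - {"dx": 0, "dy": 0, "dz": 0, "wx": 0, "wy": 0, "wz": 0, "claw": 0.055}
  newtons: 100

```text
t: 14.42
eef_pos: [0.4877, 0.0259, 0.0747]
tool_rot: [-0.116, 0.739, 0.65, 0.129]
contact_force: [-0.2, -0.3, 1.6]
gripper_width: 0.644
grasp_force: 0.0
```

```bash
python3 - <<'E'
from h import *
o=st(); R=rot(o); T=np.array([.4897,.0184,.0311]); print(R.round(3)); print('delta tool',(R.T@(T-o['eef_pos'])).round(4))
E
```

```text
t 14.43 p [0.4877 0.0259 0.0747] yaw_y -7.3 z [ 0.039  0.339 -0.94 ] F [-0.2 -0.3  1.6] w 0.644 g 0.0 q [-0.21  0.49  0.3   2.17 -0.86  0.67  0.65]
[[ 0.121  0.992  0.039]
 [ 0.932 -0.127  0.339]
 [ 0.342 -0.005 -0.94 ]]
delta tool [-0.0217  0.0031  0.0385]
```

drive_tool:
  increments:
    - {"dx": -0.009, "dy": 0.0025, "dz": 0.016, "wx": 0, "wy": 0, "wz": 0, "claw": 0.055}
    - {"dx": -0.009, "dy": 0, "dz": 0.016, "wx": 0, "wy": 0, "wz": 0, "claw": 0.055}
    - {"dx": -0.0037, "dy": 0, "dz": 0.0065, "wx": 0, "wy": 0, "wz": 0, "claw": 0.055}
    - {"dx": 0, "dy": 0, "dz": 0, "wx": 0, "wy": 0, "wz": 0, "claw": 0.055}
    - {"dx": 0, "dy": 0, "dz": 0, "wx": 0, "wy": 0, "wz": 0, "claw": 0.015}
    - {"dx": 0, "dy": 0, "dz": 0, "wx": 0, "wy": 0, "wz": 0, "claw": 0.015}
    - {"dx": 0, "dy": 0, "dz": 0, "wx": 0, "wy": 0, "wz": 0, "claw": 0.015}
    - {"dx": 0, "dy": 0, "dz": 0, "wx": 0, "wy": 0, "wz": 0, "claw": 0.015}
  newtons: 100

```text
t: 15.42
eef_pos: [0.4913, 0.0178, 0.0342]
tool_rot: [-0.115, 0.739, 0.651, 0.131]
contact_force: [-1.9, -0.9, 5.9]
gripper_width: 0.332
grasp_force: 98.9
```

drive_tool:
  increments:
    - {"dx": 0.0034, "dy": 0, "dz": -0.0094, "wx": 0, "wy": 0, "wz": 0, "claw": 0.015}
    - {"dx": 0.0068, "dy": 0, "dz": -0.0188, "wx": 0, "wy": 0, "wz": 0, "claw": 0.015}
    - {"dx": 0.01, "dy": 0, "dz": -0.0273, "wx": 0, "wy": 0, "wz": 0, "claw": 0.015}
    - {"dx": 0, "dy": 0, "dz": 0, "wx": 0, "wy": 0, "wz": 0, "claw": 0.015}
    - {"dx": 0, "dy": 0, "dz": 0, "wx": 0, "wy": 0, "wz": 0, "claw": 0.015}

```text
t: 16.05
eef_pos: [0.4907, 0.0179, 0.0921]
tool_rot: [-0.115, 0.739, 0.651, 0.13]
contact_force: [0.0, -0.3, -2.7]
gripper_width: 0.332
grasp_force: 98.6
```

```bash
cat > shank.py <<'E'
from h import *
import sys
# shank in a level frame at the TCP: a along hole yaw, b left-right (tool y), c up
o,im,d,C,P=look(sys.argv[1]); R=rot(o)
hx=np.array([np.cos(np.radians(82.7)),np.sin(np.radians(82.7)),0]); hy=np.array([-hx[1],hx[0],0])
E=np.array([.5769,.2149,0])-.034*hx; E[2]=.075   # mouth of front eye
Q=np.stack([(P-E)@hx,(P-E)@hy,P[...,2]-E[2]],-1)
t=(o['eef_pos']-E); t=np.array([t@hx,t@hy,t[2]]); print('tcp in eye frame',t.round(4),'tool y yaw',yaw(R))
D=Q-t
m=(d>0)&(np.abs(D[...,1])<.02)&(D[...,0]>.02)&(D[...,0]<.135)&(D[...,2]>-.04)&(D[...,2]<.03)
hsv=cv2.cvtColor(im,cv2.COLOR_RGB2HSV)
for a in np.arange(.02,.135,.006):
    s=m&(D[...,0]>a)&(D[...,0]<a+.006); q=D[s]
    if len(q)>8: print('a%.3f n%d b[%.4f %.4f] c98 %.4f'%(a,len(q),*np.percentile(q[:,1],[2,98]),np.percentile(q[:,2],97)))
E
python3 shank.py w8
```

```text
t 16.05 p [0.4907 0.0179 0.0921] yaw_y -7.3 z [ 0.043  0.339 -0.94 ] F [ 0.  -0.3 -2.7] w 0.332 g 98.6 q [-0.22  0.46  0.33  2.16 -0.82  0.7   0.63]
tcp in eye frame [-0.1723  0.0605  0.0171] tool y yaw -7.2876944468601295
a0.020 n983 b[-0.0132 0.0152] c98 0.0005
a0.026 n1001 b[-0.0131 0.0152] c98 0.0005
a0.032 n779 b[-0.0129 0.0150] c98 0.0003
a0.038 n442 b[-0.0067 0.0089] c98 -0.0091
a0.044 n447 b[-0.0067 0.0089] c98 -0.0091
a0.050 n432 b[-0.0062 0.0089] c98 -0.0092
a0.056 n420 b[-0.0062 0.0090] c98 -0.0091
a0.062 n336 b[-0.0057 0.0085] c98 -0.0105
a0.068 n381 b[-0.0057 0.0085] c98 -0.0151
a0.074 n496 b[-0.0058 0.0089] c98 -0.0094
a0.080 n442 b[-0.0063 0.0096] c98 -0.0092
a0.086 n433 b[-0.0063 0.0096] c98 -0.0091
a0.092 n416 b[-0.0057 0.0096] c98 -0.0092
a0.098 n414 b[-0.0057 0.0096] c98 -0.0092
a0.104 n274 b[-0.0045 0.0080] c98 -0.0099
a0.110 n178 b[-0.0028 0.0064] c98 -0.0118
```

View pics/w8.png

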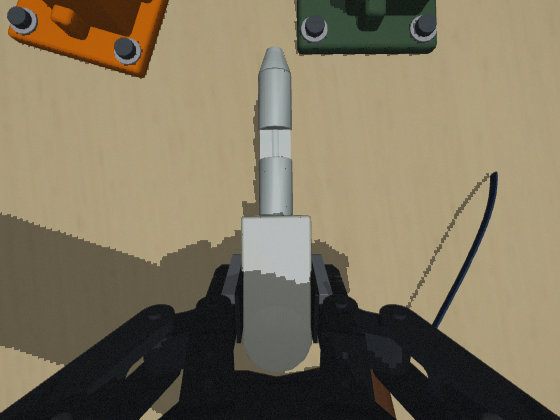

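The stake is level and square in the grip, nose at (276,290), notch upward at (275,143). The shoulder is 36.5 mm ahead of the TCP and the axis is already at eye height. I'll shift sideways in line with the eye, come closer and check the alignment.

drive_tool:
  increments:
    - {"dx": 0, "dy": 0.02, "dz": 0, "wx": 0, "wy": 0, "wz": 0, "claw": 0.015}
    - {"dx": 0, "dy": 0.022, "dz": 0, "wx": 0, "wy": 0, "wz": 0, "claw": 0.015}
    - {"dx": 0, "dy": 0.02, "dz": 0, "wx": 0, "wy": 0, "wz": 0, "claw": 0.015}
    - {"dx": 0.0188, "dy": 0, "dz": 0.0068, "wx": 0, "wy": 0, "wz": 0, "claw": 0.015}
    - {"dx": 0.0188, "dy": 0, "dz": 0.0068, "wx": 0, "wy": 0, "wz": 0, "claw": 0.015}
    - {"dx": 0, "dy": 0, "dz": 0, "wx": 0, "wy": 0, "wz": 0, "claw": 0.015}
    - {"dx": 0, "dy": 0, "dz": 0, "wx": 0, "wy": 0, "wz": 0, "claw": 0.015}

```text
t: 16.98
eef_pos: [0.5569, 0.0495, 0.0921]
tool_rot: [-0.115, 0.739, 0.651, 0.13]
contact_force: [-0.1, -0.1, -1.4]
gripper_width: 0.33
grasp_force: 98.8
```

```bash
python3 shank.py w9; python3 - <<'E'
from h import *
o=get_obs(); side,sd=read_camera('side'); w=cv2.imread('pics/w9.png')[...,::-1]
c=cv2.resize(side[215:285,210:300],(420,327),interpolation=cv2.INTER_CUBIC); w=cv2.resize(w[:245],(373,163))
h=327; save('v9',np.hstack([cv2.copyMakeBorder(w,0,h-163,0,0,cv2.BORDER_CONSTANT),c]))
f=np.load('w9.npz'); im,d=f['im'],f['d']; C=cam('wrist',o); P=cloud(C,d)
hx=np.array([np.cos(np.radians(82.7)),np.sin(np.radians(82.7)),0]); hy=np.array([-hx[1],hx[0],0])
E=np.array([.5769,.2149,0])-.034*hx; E[2]=.075
Q=np.stack([(P-E)@hx,(P-E)@hy,P[...,2]],-1)
hsv=cv2.cvtColor(im,cv2.COLOR_RGB2HSV)
g=(hsv[...,0]>40)&(hsv[...,0]<90)&(hsv[...,1]>50)&(d>0)&(np.abs(Q[...,1])<.07)&(Q[...,0]>-.04)
for lo,hi in [(-.025,-.018),(-.018,-.012),(-.012,-.006),(-.006,0),(0,.006),(.006,.012)]:
    s=g&(Q[...,0]>lo)&(Q[...,0]<hi)
    b=Q[s&(Q[...,2]<.03)]; e=Q[s&(Q[...,2]>.05)]
    if len(b)>9: print('base a',lo,'b',np.percentile(b[:,1],[1,99]).round(4),'z',np.median(b[:,2]).round(4), 'amin',b[:,0].min().round(4))
    if len(e)>9: print('eye a',lo,'b',np.percentile(e[:,1],[1,99]).round(4),'zmax',np.percentile(e[:,2],98).round(4),'a5',np.percentile(e[:,0],2).round(4))
E
```

```text
t 16.98 p [0.5569 0.0495 0.0921] yaw_y -7.3 z [ 0.043  0.339 -0.94 ] F [-0.1 -0.1 -1.4] w 0.330 g 98.8 q [-0.28  0.54  0.33  2.02 -0.81  0.74  0.53]
tcp in eye frame [-0.1326 -0.0012  0.0171] tool y yaw -7.282385754787051
a0.020 n978 b[-0.0131 0.0152] c98 0.0004
a0.026 n999 b[-0.0131 0.0152] c98 0.0005
a0.032 n786 b[-0.0131 0.0148] c98 0.0002
a0.038 n440 b[-0.0067 0.0089] c98 -0.0091
a0.044 n450 b[-0.0067 0.0090] c98 -0.0094
a0.050 n429 b[-0.0062 0.0089] c98 -0.0091
a0.056 n429 b[-0.0061 0.0089] c98 -0.0092
a0.062 n330 b[-0.0057 0.0085] c98 -0.0107
a0.068 n392 b[-0.0057 0.0085] c98 -0.0150
a0.074 n495 b[-0.0057 0.0086] c98 -0.0096
a0.080 n432 b[-0.0062 0.0096] c98 -0.0093
a0.086 n442 b[-0.0062 0.0096] c98 -0.0093
a0.092 n411 b[-0.0057 0.0096] c98 -0.0092
a0.098 n412 b[-0.0057 0.0096] c98 -0.0093
a0.104 n277 b[-0.0047 0.0081] c98 -0.0101
a0.110 n180 b[-0.0028 0.0064] c98 -0.0120
a0.128 n2279 b[-0.0177 0.0170] c98 -0.0063
a0.134 n122 b[-0.0191 0.0179] c98 -0.0091
base a -0.025 b [-0.0471  0.0447] z 0.0102 amin -0.0222
base a -0.018 b [-0.0488  0.0452] z 0.0115 amin -0.018
base a -0.012 b [-0.0489  0.0365] z 0.0115 amin -0.0119
base a -0.006 b [-0.0481  0.0445] z 0.0122 amin -0.006
eye a -0.006 b [-0.0325  0.0158] zmax 0.0863 a5 -0.0013
base a 0 b [-0.048   0.0452] z 0.0117 amin 0.0
eye a 0 b [-0.0365  0.017 ] zmax 0.0846 a5 0.0
base a 0.006 b [-0.0481  0.0453] z 0.0115 amin 0.006
eye a 0.006 b [-0.0367 -0.0209] zmax 0.0606 a5 0.0061
```

View pics/v9.png

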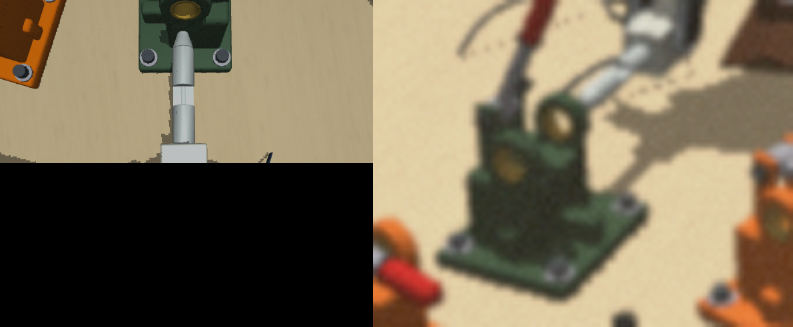

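The side crop shows the shank pointing at the open front eye with the lever up. In the wrist crop the brass mouth is at (183,12) and the tip at (181,40). The shank sits about 2 mm toward the handle side and is yawed about 0.5°. I'll correct both and enter slowly.

drive_tool:
  increments:
    - {"dx": 0, "dy": 0.001, "dz": 0, "wx": 0, "wy": 0, "wz": 0.5, "claw": 0.015}
    - {"dx": 0.0075, "dy": 0, "dz": 0.0027, "wx": 0, "wy": 0, "wz": 0, "claw": 0.015}
    - {"dx": 0.0075, "dy": 0, "dz": 0.0027, "wx": 0, "wy": 0, "wz": 0, "claw": 0.015}
    - {"dx": 0.0056, "dy": 0, "dz": 0.0021, "wx": 0, "wy": 0, "wz": 0, "claw": 0.015}
    - {"dx": 0.0056, "dy": 0, "dz": 0.002, "wx": 0, "wy": 0, "wz": 0, "claw": 0.015}
    - {"dx": 0.0056, "dy": 0, "dz": 0.0021, "wx": 0, "wy": 0, "wz": 0, "claw": 0.015}
    - {"dx": 0.0056, "dy": 0, "dz": 0.002, "wx": 0, "wy": 0, "wz": 0, "claw": 0.015}
    - {"dx": 0, "dy": 0, "dz": 0, "wx": 0, "wy": 0, "wz": 0, "claw": 0.015}

```text
t: 18.08
eef_pos: [0.5639, 0.0895, 0.0923]
tool_rot: [-0.115, 0.742, 0.648, 0.13]
contact_force: [0.4, -1.3, -1.5]
gripper_width: 0.332
grasp_force: 98.8
```

```bash
python3 shank.py w10; python3 - <<'E'
from h import *
o=get_obs(); f=np.load('w10.npz'); im,d=f['im'],f['d']; C=cam('wrist',o); P=cloud(C,d)
hx=np.array([np.cos(np.radians(82.7)),np.sin(np.radians(82.7)),0]); hy=np.array([-hx[1],hx[0],0])
E=np.array([.5769,.2149,0])-.034*hx; E[2]=.075
Q=np.stack([(P-E)@hx,(P-E)@hy,P[...,2]],-1)
hsv=cv2.cvtColor(im,cv2.COLOR_RGB2HSV)
g=(hsv[...,0]>40)&(hsv[...,0]<90)&(hsv[...,1]>50)&(d>0)&(np.abs(Q[...,1])<.021)&(Q[...,0]>-.006)&(Q[...,2]>.064)
for lo in np.arange(-.004,.08,.006):
    e=Q[g&(Q[...,0]>lo)&(Q[...,0]<lo+.006)]
    if len(e)>20: print('eye a %.3f n%d'%(lo,len(e)),'b',np.percentile(e[:,1],[1,99]).round(4),'zmax',np.percentile(e[:,2],98).round(4))
E
```

```text
t 18.07 p [0.5639 0.0895 0.0923] yaw_y -7.7 z [ 0.043  0.34  -0.94 ] F [ 0.4 -1.3 -1.5] w 0.332 g 98.8 q [-0.34  0.54  0.32  2.01 -0.82  0.72  0.46]
tcp in eye frame [-0.0921 -0.003   0.0173] tool y yaw -7.732273413835982
a0.020 n986 b[-0.0133 0.0150] c98 0.0005
a0.026 n1001 b[-0.0134 0.0151] c98 0.0005
a0.032 n774 b[-0.0130 0.0147] c98 0.0004
a0.038 n436 b[-0.0069 0.0086] c98 -0.0091
a0.044 n449 b[-0.0070 0.0086] c98 -0.0092
a0.050 n427 b[-0.0065 0.0086] c98 -0.0093
a0.056 n428 b[-0.0066 0.0085] c98 -0.0092
a0.062 n333 b[-0.0062 0.0080] c98 -0.0105
a0.068 n389 b[-0.0062 0.0080] c98 -0.0150
a0.074 n493 b[-0.0063 0.0081] c98 -0.0093
a0.080 n442 b[-0.0068 0.0090] c98 -0.0093
a0.086 n882 b[-0.0132 0.0171] c98 -0.0014
a0.092 n2023 b[-0.0186 0.0188] c98 0.0013
a0.098 n939 b[-0.0192 0.0183] c98 0.0016
a0.104 n330 b[-0.0199 -0.0089] c98 0.0067
a0.110 n437 b[-0.0197 0.0049] c98 0.0084
a0.116 n538 b[-0.0198 0.0167] c98 0.0118
a0.122 n662 b[-0.0178 0.0168] c98 -0.0002
a0.128 n779 b[-0.0189 0.0173] c98 -0.0316
a0.134 n122 b[-0.0188 0.0167] c98 -0.0316
eye a -0.004 n1185 b [-0.0189  0.0165] zmax 0.0934
eye a 0.002 n1092 b [-0.0199  0.0173] zmax 0.094
eye a 0.008 n431 b [-0.0191  0.0165] zmax 0.0939
eye a 0.014 n188 b [-0.021  -0.0191] zmax 0.0999
eye a 0.044 n64 b [-0.0209 -0.019 ] zmax 0.077
```

The tip is inside the eye with hardly any force: eye centre at b≈-1.3 mm, shank at -2.0 mm. I'll nudge back 0.6 mm and keep going.

drive_tool:
  increments:
    - {"dx": 0.0056, "dy": -0.0006, "dz": 0.002, "wx": 0, "wy": 0, "wz": 0, "claw": 0.015}
    - {"dx": 0.0056, "dy": 0, "dz": 0.0021, "wx": 0, "wy": 0, "wz": 0, "claw": 0.015}
    - {"dx": 0.0056, "dy": 0, "dz": 0.002, "wx": 0, "wy": 0, "wz": 0, "claw": 0.015}
    - {"dx": 0.0056, "dy": 0, "dz": 0.0021, "wx": 0, "wy": 0, "wz": 0, "claw": 0.015}
    - {"dx": 0.0056, "dy": 0, "dz": 0.002, "wx": 0, "wy": 0, "wz": 0, "claw": 0.015}
    - {"dx": 0, "dy": 0, "dz": 0, "wx": 0, "wy": 0, "wz": 0, "claw": 0.015}

```text
t: 18.88
eef_pos: [0.5673, 0.1192, 0.0923]
tool_rot: [-0.115, 0.742, 0.648, 0.13]
contact_force: [-1.2, -0.1, -2.2]
gripper_width: 0.333
grasp_force: 98.7
```

drive_tool:
  increments:
    - {"dx": 0.0038, "dy": 0, "dz": 0.0014, "wx": 0, "wy": 0, "wz": 0, "claw": 0.015}
    - {"dx": 0.0038, "dy": 0, "dz": 0.0014, "wx": 0, "wy": 0, "wz": 0, "claw": 0.015}
    - {"dx": 0.0038, "dy": 0, "dz": 0.0014, "wx": 0, "wy": 0, "wz": 0, "claw": 0.015}
    - {"dx": 0.0038, "dy": 0, "dz": 0.0014, "wx": 0, "wy": 0, "wz": 0, "claw": 0.015}
    - {"dx": 0.0038, "dy": 0, "dz": 0.0014, "wx": 0, "wy": 0, "wz": 0, "claw": 0.015}
    - {"dx": 0, "dy": 0, "dz": 0, "wx": 0, "wy": 0, "wz": 0, "claw": 0.015}

```text
t: 19.62
eef_pos: [0.5701, 0.139, 0.0922]
tool_rot: [-0.115, 0.742, 0.648, 0.13]
contact_force: [-0.3, -0.4, -1.5]
gripper_width: 0.333
grasp_force: 98.7
```

```bash
python3 shank.py w11 | head -12
```

```text
t 19.62 p [0.5701 0.139  0.0922] yaw_y -7.7 z [ 0.043  0.339 -0.94 ] F [-0.3 -0.4 -1.5] w 0.333 g 98.7 q [-0.42  0.55  0.31  1.99 -0.83  0.7   0.37]
tcp in eye frame [-0.0422 -0.0029  0.0172] tool y yaw -7.747480748427793
a0.020 n986 b[-0.0133 0.0150] c98 0.0005
a0.026 n1000 b[-0.0134 0.0150] c98 0.0005
a0.032 n776 b[-0.0131 0.0147] c98 0.0003
a0.038 n835 b[-0.0174 0.0175] c98 0.0011
a0.044 n1112 b[-0.0168 0.0186] c98 0.0017
a0.050 n760 b[-0.0195 0.0185] c98 0.0015
a0.056 n964 b[-0.0197 0.0164] c98 0.0070
a0.062 n872 b[-0.0194 0.0170] c98 0.0077
a0.068 n1617 b[-0.0196 0.0163] c98 0.0288
a0.074 n1182 b[-0.0195 0.0164] c98 0.0281
```

Through the second eye with no force. Creeping to contact.

drive_tool:
  increments:
    - {"dx": 0.0019, "dy": 0, "dz": 0.0007, "wx": 0, "wy": 0, "wz": 0, "claw": 0.015}
    - {"dx": 0.0019, "dy": 0, "dz": 0.0007, "wx": 0, "wy": 0, "wz": 0, "claw": 0.015}
    - {"dx": 0.0014, "dy": 0, "dz": 0.0005, "wx": 0, "wy": 0, "wz": 0, "claw": 0.015}
    - {"dx": 0.0009, "dy": 0, "dz": 0.0003, "wx": 0, "wy": 0, "wz": 0, "claw": 0.015}
    - {"dx": 0, "dy": 0, "dz": 0, "wx": 0, "wy": 0, "wz": 0, "claw": 0.015}

```text
t: 20.3
eef_pos: [0.5709, 0.1451, 0.0922]
tool_rot: [-0.115, 0.742, 0.647, 0.13]
contact_force: [-1.0, -0.6, -1.6]
gripper_width: 0.331
grasp_force: 98.7
```

drive_tool:
  increments:
    - {"dx": 0.0009, "dy": 0, "dz": 0.0003, "wx": 0, "wy": 0, "wz": 0, "claw": 0.015}
    - {"dx": 0.0009, "dy": 0, "dz": 0.0003, "wx": 0, "wy": 0, "wz": 0, "claw": 0.015}
    - {"dx": 0, "dy": 0, "dz": 0, "wx": 0, "wy": 0, "wz": 0, "claw": 0.015}

```text
t: 20.68
eef_pos: [0.571, 0.1454, 0.0922]
tool_rot: [-0.115, 0.743, 0.647, 0.129]
contact_force: [-2.7, -5.1, 0.9]
gripper_width: 0.334
grasp_force: 99.2
```

drive_tool:
  increments:
    - {"dx": 0.0014, "dy": 0, "dz": 0.0005, "wx": 0, "wy": 0, "wz": 0, "claw": 0.015}
    - {"dx": 0.0014, "dy": 0, "dz": 0.0005, "wx": 0, "wy": 0, "wz": 0, "claw": 0.015}
    - {"dx": 0, "dy": 0, "dz": 0, "wx": 0, "wy": 0, "wz": 0, "claw": 0.015}
    - {"dx": 0, "dy": 0, "dz": 0, "wx": 0, "wy": 0, "wz": 0, "claw": 0.015}

```text
t: 21.18
eef_pos: [0.571, 0.1455, 0.092]
tool_rot: [-0.114, 0.743, 0.647, 0.128]
contact_force: [-6.0, -12.7, 5.7]
gripper_width: 0.329
grasp_force: 100.4
```

```bash
python3 shank.py w12 | head -9
```

```text
t 21.18 p [0.571  0.1455 0.092 ] yaw_y -7.9 z [ 0.044  0.336 -0.941] F [ -6.  -12.7   5.7] w 0.329 g 100.4 q [-0.43  0.55  0.31  1.99 -0.83  0.7   0.36]
tcp in eye frame [-0.0356 -0.0029  0.017 ] tool y yaw -7.934647372321139
a0.020 n983 b[-0.0134 0.0149] c98 0.0005
a0.026 n995 b[-0.0134 0.0149] c98 0.0004
a0.032 n1055 b[-0.0156 0.0173] c98 0.0012
a0.038 n1130 b[-0.0168 0.0190] c98 0.0019
a0.044 n776 b[-0.0194 0.0183] c98 0.0017
a0.050 n1067 b[-0.0197 0.0166] c98 0.0076
a0.056 n971 b[-0.0194 0.0167] c98 0.0077
```

Home: the shoulder is at the eye face with 12.7 N of push. I'll relax the push, release and retract back and up, then turn towards the lever.

drive_tool:
  increments:
    - {"dx": -0.003, "dy": -0.0006, "dz": -0.0011, "wx": 0, "wy": 0, "wz": 0, "claw": 0.015}
    - {"dx": 0, "dy": 0, "dz": 0, "wx": 0, "wy": 0, "wz": 0, "claw": 0.05}
    - {"dx": 0, "dy": 0, "dz": 0, "wx": 0, "wy": 0, "wz": 0, "claw": 0.05}
    - {"dx": 0, "dy": 0, "dz": 0, "wx": 0, "wy": 0, "wz": 0, "claw": 0.05}
    - {"dx": 0, "dy": 0, "dz": -0.01, "wx": 0, "wy": 0, "wz": 0, "claw": 0.05}
    - {"dx": 0, "dy": 0, "dz": -0.03, "wx": 0, "wy": 0, "wz": 0, "claw": 0.05}
    - {"dx": 0, "dy": 0, "dz": -0.04, "wx": 0, "wy": 0, "wz": 0, "claw": 0.05}
    - {"dx": 0, "dy": 0, "dz": -0.04, "wx": 0, "wy": 0, "wz": 0, "claw": 0.05}
    - {"dx": 0, "dy": 0, "dz": -0.04, "wx": 0, "wy": 0, "wz": 0, "claw": 0.05}
    - {"dx": 0, "dy": 0, "dz": -0.02, "wx": 0, "wy": 0, "wz": 0, "claw": 0.05}
    - {"dx": 0, "dy": 0, "dz": 0, "wx": 0, "wy": -10, "wz": 0, "claw": 0.05}
    - {"dx": 0, "dy": 0, "dz": 0, "wx": 0, "wy": -10, "wz": 0, "claw": 0.05}
    - {"dx": 0, "dy": 0, "dz": 0, "wx": 0, "wy": 0, "wz": 0, "claw": 0.05}

```text
t: 22.85
eef_pos: [0.5625, 0.0903, 0.2608]
tool_rot: [-0.002, 0.751, 0.661, -0.001]
contact_force: [-0.3, 0.3, -0.3]
gripper_width: 0.587
grasp_force: 0.0
```

```bash
python3 - <<'E'
from h import *
o,im,d,C,P=look('w13')
hx=np.array([np.cos(np.radians(82.7)),np.sin(np.radians(82.7)),0]); hy=np.array([-hx[1],hx[0],0])
E=np.array([.5782,.2147,0])-.034*hx; E[2]=0
Q=np.stack([(P-E)@hx,(P-E)@hy,P[...,2]],-1)
m=(d>0)&(np.abs(Q[...,1])<.03)&(Q[...,0]>-.08)&(Q[...,0]<0)&(Q[...,2]>.07)
for a in np.arange(-.075,0.003,.012):
    q=Q[m&(Q[...,0]>a)&(Q[...,0]<a+.012)]
    if len(q)>20:
        r=np.linalg.lstsq(np.c_[q[:,1],np.ones(len(q))],q[:,2],rcond=None)[0]
        print('a%.3f n%d'%(a,len(q)),'b',np.percentile(q[:,1],[2,98]).round(4),'ztop',np.median(q[:,2]).round(4),'roll slope',r[0].round(3),'amin',q[:,0].min().round(4))
R=rot(o); print('to hover',(R.T@(np.array([.579,.2155,.256])-o['eef_pos'])).round(4))
E
```

```text
t 22.85 p [0.5625 0.0903 0.2608] yaw_y -7.3 z [-0.004  0.001 -1.   ] F [-0.3  0.3 -0.3] w 0.587 g 0.0 q [-0.71  0.33  0.55  1.83 -0.2   1.04 -0.2 ]
a-0.075 n8907 b [-0.0277  0.0278] ztop 0.3183 roll slope 0.002 amin -0.075
a-0.063 n408 b [-0.0126  0.014 ] ztop 0.0883 roll slope -0.045 amin -0.063
a-0.051 n472 b [-0.0141  0.0148] ztop 0.0887 roll slope -0.051 amin -0.051
a-0.039 n492 b [-0.0139  0.0154] ztop 0.0892 roll slope -0.048 amin -0.039
a-0.027 n490 b [-0.0137  0.0152] ztop 0.0896 roll slope -0.044 amin -0.0265
a-0.015 n559 b [-0.0135  0.0151] ztop 0.0899 roll slope -0.047 amin -0.015
a-0.003 n102 b [-0.0133  0.0157] ztop 0.0886 roll slope -0.09 amin -0.003
to hover [0.1263 0.0004 0.0049]
```

View pics/w13.png

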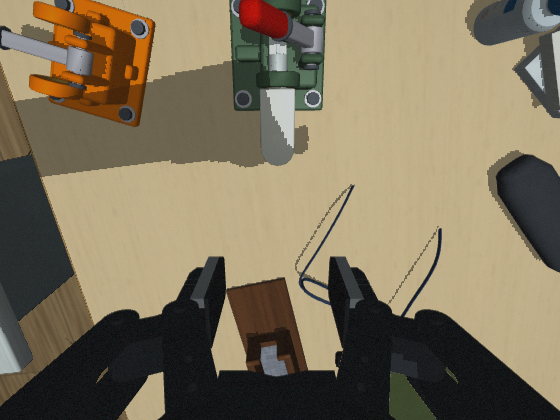

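The stake sits in the eye, nose at (278,130) against the front eye, with the lever still up (red handle at (263,15)). It shows a slight sag from the bore play, and I'll check the roll after locking. Now to the lever.

drive_tool:
  increments:
    - {"dx": 0.032, "dy": 0, "dz": 0, "wx": 0, "wy": 0, "wz": 0, "claw": 0.034}
    - {"dx": 0.032, "dy": 0, "dz": 0, "wx": 0, "wy": 0, "wz": 0, "claw": 0.034}
    - {"dx": 0.032, "dy": 0, "dz": 0, "wx": 0, "wy": 0, "wz": 0, "claw": 0.034}
    - {"dx": 0.0303, "dy": 0, "dz": 0, "wx": 0, "wy": 0, "wz": 0, "claw": 0.034}
    - {"dx": 0, "dy": 0, "dz": 0, "wx": 0, "wy": 0, "wz": -10, "claw": 0.034}
    - {"dx": 0, "dy": 0, "dz": 0, "wx": 0, "wy": 0, "wz": -10, "claw": 0.034}
    - {"dx": 0, "dy": 0, "dz": 0, "wx": 0, "wy": 0, "wz": -10, "claw": 0.034}
    - {"dx": 0, "dy": 0, "dz": 0, "wx": 0, "wy": 0, "wz": -10, "claw": 0.034}
    - {"dx": 0, "dy": 0, "dz": 0, "wx": 0, "wy": 0, "wz": -10, "claw": 0.034}
    - {"dx": 0, "dy": 0, "dz": 0, "wx": 0, "wy": 0, "wz": -10, "claw": 0.034}
    - {"dx": 0, "dy": 0, "dz": 0, "wx": 0, "wy": 0, "wz": -10, "claw": 0.034}
    - {"dx": 0, "dy": 0, "dz": 0, "wx": 0, "wy": 0, "wz": -10, "claw": 0.034}
    - {"dx": 0, "dy": 0, "dz": 0, "wx": 0, "wy": 0, "wz": -10, "claw": 0.034}
    - {"dx": 0, "dy": 0, "dz": 0, "wx": 0, "wy": 0, "wz": 0, "claw": 0.034}

```text
t: 24.65
eef_pos: [0.5799, 0.2083, 0.261]
tool_rot: [-0.002, 0.07, 0.998, 0.001]
contact_force: [0.7, -0.7, -0.7]
gripper_width: 0.404
grasp_force: 0.0
```

```bash
python3 red.py w14; python3 - <<'E'
from h import *
o=get_obs(); R=rot(o); print('to grip',(R.T@(np.array([.5765,.2149,.173])-o['eef_pos'])).round(4))
f=np.load('w13.npz'); d=f['d']; C=cam('wrist',dict(eef_pos=np.array([.5625,.0903,.2608]),tool_rot=[-.002,.751,.661,-.001])); P=cloud(C,d)
hx=np.array([np.cos(np.radians(82.7)),np.sin(np.radians(82.7)),0]); hy=np.array([-hx[1],hx[0],0])
q=P[(np.abs(P[...,2])<.01)&(d>0)]; print('bench fit',np.linalg.lstsq(np.c_[q@hx,q@hy,np.ones(len(q))],q[:,2],rcond=None)[0].round(4))
E
```

```text
t 24.65 p [0.5799 0.2083 0.261 ] yaw_y 81.9 z [-0.004  0.002 -1.   ] F [ 0.7 -0.7 -0.7] w 0.404 g 0.0 q [-0.58  0.38  0.18  1.71 -0.08  1.07  1.05]
[476 123  36  47 890] [0.5624 0.3999 0.0958] 0.09967437375276816 ((563.3541259765625, 401.31158447265625), (12.851632118225098, 38.89649200439453), 67.97782135009766)
[275 194  21  25 441] [0.564  0.2165 0.1805] 0.18514679551758473 ((563.8084106445312, 216.49473571777344), (12.813286781311035, 11.518218994140625), 85.33586883544922)
to grip [0.0039 0.0056 0.0881]
bench fit [0.0003 0.0012 0.0002]
```

drive_tool:
  increments:
    - {"dx": 0.004, "dy": 0.0057, "dz": 0, "wx": 0, "wy": 0, "wz": -0.8, "claw": 0.034}
    - {"dx": 0, "dy": 0, "dz": 0.03, "wx": 0, "wy": 0, "wz": 0, "claw": 0.034}
    - {"dx": 0, "dy": 0, "dz": 0.03, "wx": 0, "wy": 0, "wz": 0, "claw": 0.034}
    - {"dx": 0, "dy": 0, "dz": 0.028, "wx": 0, "wy": 0, "wz": 0, "claw": 0.034}
    - {"dx": 0, "dy": 0, "dz": 0, "wx": 0, "wy": 0, "wz": 0, "claw": 0.034}
    - {"dx": 0, "dy": 0, "dz": 0, "wx": 0, "wy": 0, "wz": 0, "claw": 0.005}
    - {"dx": 0, "dy": 0, "dz": 0, "wx": 0, "wy": 0, "wz": 0, "claw": 0.005}
    - {"dx": 0, "dy": 0, "dz": 0, "wx": 0, "wy": 0, "wz": 0, "claw": 0.005}
  newtons: 30

```text
t: 25.7
eef_pos: [0.5765, 0.2148, 0.1745]
tool_rot: [-0.002, 0.062, 0.998, -0.001]
contact_force: [-1.6, -5.6, -1.3]
gripper_width: 0.17
grasp_force: 31.6
```

drive_tool:
  increments:
    - {"dx": 0.0108, "dy": 0, "dz": 0.0052, "wx": 0, "wy": 0, "wz": 0, "claw": 0.005}
    - {"dx": 0.0099, "dy": 0, "dz": 0.0067, "wx": 0, "wy": 0, "wz": 0, "claw": 0.005}
    - {"dx": 0.0088, "dy": 0, "dz": 0.0081, "wx": 0, "wy": 0, "wz": 0, "claw": 0.005}
    - {"dx": 0.0075, "dy": 0, "dz": 0.0094, "wx": 0, "wy": 0, "wz": 0, "claw": 0.005}
    - {"dx": 0.006, "dy": 0, "dz": 0.0104, "wx": 0, "wy": 0, "wz": 0, "claw": 0.005}
    - {"dx": 0.0044, "dy": 0, "dz": 0.0112, "wx": 0, "wy": 0, "wz": 0, "claw": 0.005}
    - {"dx": 0, "dy": 0, "dz": 0, "wx": 0, "wy": 0, "wz": 0, "claw": 0.005}

```text
t: 26.58
eef_pos: [0.5299, 0.2206, 0.1236]
tool_rot: [-0.001, 0.062, 0.998, -0.001]
contact_force: [-0.7, -6.6, 0.4]
gripper_width: 0.169
grasp_force: 29.2
```

drive_tool:
  increments:
    - {"dx": 0.002, "dy": -0.0005, "dz": 0.008, "wx": 0, "wy": 0, "wz": 0, "claw": 0.005}
    - {"dx": 0.001, "dy": -0.0005, "dz": 0.008, "wx": 0, "wy": 0, "wz": 0, "claw": 0.005}
    - {"dx": 0.0005, "dy": 0, "dz": 0.006, "wx": 0, "wy": 0, "wz": 0, "claw": 0.005}
    - {"dx": 0, "dy": 0, "dz": 0.004, "wx": 0, "wy": 0, "wz": 0, "claw": 0.005}
    - {"dx": 0, "dy": 0, "dz": 0, "wx": 0, "wy": 0, "wz": 0, "claw": 0.005}

```text
t: 27.2
eef_pos: [0.5262, 0.221, 0.099]
tool_rot: [-0.001, 0.062, 0.998, -0.0]
contact_force: [-5.0, -5.1, 9.8]
gripper_width: 0.173
grasp_force: 31.1
```

drive_tool:
  increments:
    - {"dx": 0, "dy": 0, "dz": 0.003, "wx": 0, "wy": 0, "wz": 0, "claw": 0.005}
    - {"dx": 0, "dy": 0, "dz": 0.003, "wx": 0, "wy": 0, "wz": 0, "claw": 0.005}
    - {"dx": 0, "dy": 0, "dz": 0, "wx": 0, "wy": 0, "wz": 0, "claw": 0.005}

```text
t: 27.58
eef_pos: [0.5268, 0.221, 0.0966]
tool_rot: [-0.001, 0.062, 0.998, 0.001]
contact_force: [-15.6, -9.7, 44.2]
gripper_width: 0.17
grasp_force: 37.0
```

drive_tool:
  increments:
    - {"dx": 0.002, "dy": 0, "dz": -0.006, "wx": 0, "wy": 0, "wz": 0, "claw": 0.005}
    - {"dx": 0, "dy": 0, "dz": 0, "wx": 0, "wy": 0, "wz": 0, "claw": 0.034}
    - {"dx": 0, "dy": 0, "dz": 0, "wx": 0, "wy": 0, "wz": 0, "claw": 0.034}
    - {"dx": 0, "dy": 0, "dz": -0.02, "wx": 0, "wy": 0, "wz": 0, "claw": 0.034}
    - {"dx": 0, "dy": 0, "dz": -0.05, "wx": 0, "wy": 0, "wz": 0, "claw": 0.034}
    - {"dx": 0, "dy": 0, "dz": -0.05, "wx": 0, "wy": 0, "wz": 0, "claw": 0.034}
    - {"dx": -0.015, "dy": -0.03, "dz": -0.03, "wx": 0, "wy": 0, "wz": 0, "claw": 0.034}
    - {"dx": 0, "dy": 0, "dz": 0, "wx": 0, "wy": 0, "wz": 0, "claw": 0.034}

```text
t: 28.58
eef_pos: [0.5376, 0.1888, 0.2494]
tool_rot: [0.001, 0.063, 0.998, 0.001]
contact_force: [0.3, 0.3, -1.0]
gripper_width: 0.401
grasp_force: 0.0
```

```bash
cat > fin.py <<'E'
from h import *
import sys
o,im,d,C,P=look(sys.argv[1])
hx=np.array([np.cos(np.radians(82.7)),np.sin(np.radians(82.7)),0]); hy=np.array([-hx[1],hx[0],0])
E=np.array([.5782,.2147,0])-.034*hx
Q=np.stack([(P-E)@hx,(P-E)@hy,P[...,2]],-1)
m=(d>0)&(np.abs(Q[...,1])<.022)&(Q[...,0]>-.075)&(Q[...,0]<0)&(Q[...,2]>.075)&(Q[...,2]<.11)
for a in np.arange(-.07,0.003,.012):
    q=Q[m&(Q[...,0]>a)&(Q[...,0]<a+.012)]
    if len(q)>20:
        r=np.linalg.lstsq(np.c_[q[:,1],np.ones(len(q))],q[:,2],rcond=None)[0]
        print('a%.3f n%d'%(a,len(q)),'b',np.percentile(q[:,1],[2,98]).round(4),'ztop',np.median(q[:,2]).round(4),'roll slope',r[0].round(3),'amin',q[:,0].min().round(4))
hsv=cv2.cvtColor(im,cv2.COLOR_RGB2HSV)
red=((hsv[...,0]<6)|(hsv[...,0]>172))&(hsv[...,1]>150)&(hsv[...,2]>80)&(d>0)&(Q[...,0]>0)&(Q[...,0]<.07)&(Q[...,1]<.09)
t=Q[red]; t=t[t[:,2]>np.median(t[:,2])-.004]
r=np.linalg.lstsq(np.c_[t[:,1],np.ones(len(t))],t[:,2],rcond=None)[0]; print('handle',t.mean(0).round(4),'slope',r.round(3))
E
python3 fin.py w15
```

```text
t 28.57 p [0.5376 0.1888 0.2494] yaw_y 82.8 z [ 0.002  0.002 -1.   ] F [ 0.3  0.3 -1. ] w 0.401 g 0.0 q [-0.6   0.31  0.18  1.83 -0.07  1.    1.06]
a-0.070 n191 b [-0.0103  0.013 ] ztop 0.0879 roll slope -0.124 amin -0.0675
a-0.058 n424 b [-0.0131  0.0155] ztop 0.0883 roll slope -0.151 amin -0.058
a-0.046 n443 b [-0.0125  0.0158] ztop 0.0887 roll slope -0.163 amin -0.046
a-0.034 n447 b [-0.0125  0.0159] ztop 0.0891 roll slope -0.153 amin -0.034
a-0.022 n442 b [-0.0125  0.016 ] ztop 0.0895 roll slope -0.176 amin -0.022
a-0.010 n351 b [-0.0121  0.0159] ztop 0.0896 roll slope -0.17 amin -0.0097
handle [0.0335 0.0556 0.0988] slope [0.009 0.098]
```

View pics/w15.png

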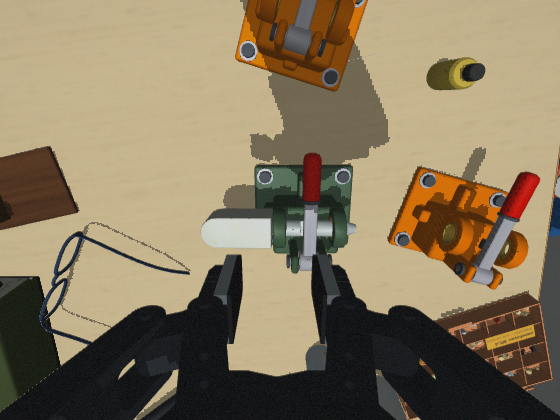

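The lever is fully down, with its handle level at (312,178), and the stake is home. The nose top shows a roll of several degrees, though, left by the tooth's closing motion within its play. I'll square it up by closing vertical pads on the nose.

drive_tool:
  increments:
    - {"dx": -0.018, "dy": -0.018, "dz": 0, "wx": 0, "wy": 0, "wz": 0, "claw": 0.055}
    - {"dx": -0.0184, "dy": -0.0182, "dz": 0, "wx": 0, "wy": 0, "wz": 0, "claw": 0.055}
    - {"dx": 0, "dy": 0, "dz": 0, "wx": 0, "wy": 0, "wz": 10, "claw": 0.055}
    - {"dx": 0, "dy": 0, "dz": 0, "wx": 0, "wy": 0, "wz": 10, "claw": 0.055}
    - {"dx": 0, "dy": 0, "dz": 0, "wx": 0, "wy": 0, "wz": 10, "claw": 0.055}
    - {"dx": 0, "dy": 0, "dz": 0, "wx": 0, "wy": 0, "wz": 10, "claw": 0.055}
    - {"dx": 0, "dy": 0, "dz": 0, "wx": 0, "wy": 0, "wz": 10, "claw": 0.055}
    - {"dx": 0, "dy": 0, "dz": 0, "wx": 0, "wy": 0, "wz": 10, "claw": 0.055}
    - {"dx": 0, "dy": 0, "dz": 0, "wx": 0, "wy": 0, "wz": 10, "claw": 0.055}
    - {"dx": 0, "dy": 0, "dz": 0, "wx": 0, "wy": 0, "wz": 10, "claw": 0.055}
    - {"dx": 0, "dy": 0, "dz": 0, "wx": 0, "wy": 0, "wz": 10, "claw": 0.055}
    - {"dx": 0, "dy": 0, "dz": 0.03, "wx": 0, "wy": 0, "wz": 0, "claw": 0.055}
    - {"dx": 0, "dy": 0, "dz": 0.03, "wx": 0, "wy": 0, "wz": 0, "claw": 0.055}
    - {"dx": 0, "dy": 0, "dz": 0, "wx": 0, "wy": 0, "wz": 0, "claw": 0.055}

```text
t: 30.38
eef_pos: [0.5642, 0.1511, 0.1832]
tool_rot: [-0.002, 0.748, 0.663, -0.004]
contact_force: [0.3, -0.8, -0.2]
gripper_width: 0.646
grasp_force: 0.0
```

```bash
python3 fin.py w16; python3 - <<'E'
from h import *
o=get_obs(); R=rot(o); print('to nose',(R.T@(np.array([.5692,.1483,.083])-o['eef_pos'])).round(4))
E
```

```text
t 30.38 p [0.5642 0.1511 0.1832] yaw_y -6.9 z [-0.01  -0.002 -1.   ] F [ 0.3 -0.8 -0.2] w 0.646 g 0.0 q [-0.74  0.45  0.49  1.87 -0.26  0.9  -0.24]
a-0.070 n264 b [-0.0107  0.0118] ztop 0.0882 roll slope -0.048 amin -0.0666
a-0.058 n606 b [-0.0133  0.0147] ztop 0.0886 roll slope -0.049 amin -0.058
a-0.046 n665 b [-0.0138  0.0153] ztop 0.0889 roll slope -0.044 amin -0.046
a-0.034 n695 b [-0.0136  0.0153] ztop 0.0894 roll slope -0.046 amin -0.034
a-0.022 n735 b [-0.0137  0.0152] ztop 0.0898 roll slope -0.04 amin -0.022
a-0.010 n658 b [-0.0134  0.0149] ztop 0.0899 roll slope -0.045 amin -0.01
handle [0.0343 0.054  0.099 ] slope [0.023 0.098]
to nose [-0.0021  0.0046  0.102 ]
```

drive_tool:
  increments:
    - {"dx": -0.002, "dy": 0.0045, "dz": 0, "wx": -0.4, "wy": 0, "wz": 0, "claw": 0.055}
    - {"dx": 0, "dy": 0, "dz": 0.04, "wx": 0, "wy": 0, "wz": 0, "claw": 0.055}
    - {"dx": 0, "dy": 0, "dz": 0.035, "wx": 0, "wy": 0, "wz": 0, "claw": 0.055}
    - {"dx": 0, "dy": 0, "dz": 0.025, "wx": 0, "wy": 0, "wz": 0, "claw": 0.055}
    - {"dx": 0, "dy": 0, "dz": 0, "wx": 0, "wy": 0, "wz": 0, "claw": 0.055}
    - {"dx": 0, "dy": 0, "dz": 0, "wx": 0, "wy": 0, "wz": 0, "claw": 0.015}
    - {"dx": 0, "dy": 0, "dz": 0, "wx": 0, "wy": 0, "wz": 0, "claw": 0.015}
    - {"dx": 0, "dy": 0, "dz": 0, "wx": 0, "wy": 0, "wz": 0, "claw": 0.015}
    - {"dx": 0, "dy": 0, "dz": 0, "wx": 0, "wy": 0, "wz": 0, "claw": 0.015}
  newtons: 60

```text
t: 31.55
eef_pos: [0.5714, 0.148, 0.0884]
tool_rot: [0.001, 0.749, 0.663, 0.002]
contact_force: [-3.7, -0.9, 6.5]
gripper_width: 0.337
grasp_force: 58.4
```

```bash
python3 fin.py w17
```

```text
t 31.55 p [0.5714 0.148  0.0884] yaw_y -7.0 z [ 0.004  0.001 -1.   ] F [-3.7 -0.9  6.5] w 0.337 g 58.4 q [-0.68  0.58  0.42  1.92 -0.35  0.71 -0.17]
a-0.070 n604 b [-0.0127  0.0096] ztop 0.088 roll slope 0.001 amin -0.0668
a-0.058 n1442 b [-0.0154  0.0125] ztop 0.0884 roll slope -0.005 amin -0.058
a-0.046 n2038 b [-0.0173  0.0149] ztop 0.089 roll slope -0.002 amin -0.046
a-0.034 n2628 b [-0.0178  0.0198] ztop 0.0896 roll slope -0.028 amin -0.034
a-0.022 n3212 b [-0.0215  0.0199] ztop 0.0898 roll slope 0.048 amin -0.022
a-0.010 n1831 b [-0.0148  0.0137] ztop 0.0899 roll slope -0.0 amin -0.01
handle [0.0344 0.0537 0.099 ] slope [0.022 0.098]
```

Roll is now about zero. A light push home, then release and retract.

drive_tool:
  increments:
    - {"dx": 0.0015, "dy": 0, "dz": 0, "wx": 0, "wy": 0, "wz": 0, "claw": 0.015}
    - {"dx": 0.0015, "dy": -0.0005, "dz": -0.0005, "wx": 0, "wy": 0, "wz": 0, "claw": 0.015}
    - {"dx": 0, "dy": 0, "dz": 0, "wx": 0, "wy": 0, "wz": 0, "claw": 0.015}
    - {"dx": -0.002, "dy": 0, "dz": 0, "wx": 0, "wy": 0, "wz": 0, "claw": 0.015}
    - {"dx": 0, "dy": 0, "dz": 0, "wx": 0, "wy": 0, "wz": 0, "claw": 0.055}
    - {"dx": 0, "dy": 0, "dz": 0, "wx": 0, "wy": 0, "wz": 0, "claw": 0.055}
    - {"dx": 0, "dy": 0, "dz": -0.01, "wx": 0, "wy": 0, "wz": 0, "claw": 0.055}
    - {"dx": 0, "dy": 0, "dz": -0.03, "wx": 0, "wy": 0, "wz": 0, "claw": 0.055}
    - {"dx": 0, "dy": 0, "dz": -0.05, "wx": 0, "wy": 0, "wz": 0, "claw": 0.055}
    - {"dx": 0, "dy": 0, "dz": -0.02, "wx": 0, "wy": 0, "wz": 0, "claw": 0.055}
    - {"dx": 0, "dy": 0, "dz": 0, "wx": 0, "wy": 0, "wz": 0, "claw": 0.055}

```text
t: 32.98
eef_pos: [0.5718, 0.1494, 0.1992]
tool_rot: [0.002, 0.749, 0.663, 0.003]
contact_force: [0.2, -0.1, -0.7]
gripper_width: 0.643
grasp_force: 0.0
```

```bash
python3 fin.py w18
```

```text
t 32.98 p [0.5718 0.1494 0.1992] yaw_y -7.0 z [ 0.008  0.001 -1.   ] F [ 0.2 -0.1 -0.7] w 0.643 g 0.0 q [-0.75  0.43  0.51  1.85 -0.26  0.92 -0.25]
a-0.070 n240 b [-0.0104  0.0119] ztop 0.0883 roll slope -0.065 amin -0.0667
a-0.058 n545 b [-0.0133  0.0149] ztop 0.0885 roll slope -0.061 amin -0.058
a-0.046 n589 b [-0.0137  0.0154] ztop 0.0889 roll slope -0.061 amin -0.046
a-0.034 n606 b [-0.0134  0.0152] ztop 0.0893 roll slope -0.059 amin -0.0339
a-0.022 n652 b [-0.0133  0.0151] ztop 0.0897 roll slope -0.059 amin -0.022
a-0.010 n588 b [-0.0137  0.0154] ztop 0.0899 roll slope -0.043 amin -0.0099
handle [0.0344 0.054  0.099 ] slope [0.02  0.098]
```

```bash
python3 - <<'E'
from h import *
from station import *
L={'w4':([.511,-.1073,.2521],[0,.68,.734,-.001],[.5252,-.1779],.049),'w7':([.4922,.036,.1928],[.001,.752,.659,.003],[.4903,.0215],.0336),'w8':([.4907,.0179,.0921],[-.115,.739,.651,.13],None,.0925),'w18':([.5718,.1494,.1992],[.002,.749,.663,.003],[.5697,.1483],.089)}
for n,(p,q,c,z) in L.items():
    f=np.load(n+'.npz'); q=np.array(q)/np.linalg.norm(q); o=dict(eef_pos=np.array(p),tool_rot=q); P=cloud(cam('wrist',o),f['d'])
    a=np.radians(96.2 if n=='w4' else 82.7); hx=np.array([np.cos(a),np.sin(a)]); hy=np.array([-hx[1],hx[0]])
    if c is None: c=np.array(p[:2])+.025*hx
    Q=P[...,:2]-np.array(c); u,v=Q@hx,Q@hy
    m=(np.abs(u)<(.008 if n=='w8' else .025))&(np.abs(v)<.011)&(np.abs(P[...,2]-z)<.004)
    r=np.linalg.lstsq(np.c_[u[m],v[m],np.ones(m.sum())],P[...,2][m],rcond=None)[0]; print(n,m.sum(),r.round(4),'tool z',rot(o)[:,2].round(3))
E
```

```text
w4 851 [-0.0015  0.0011  0.0492] tool z [-0.001 -0.001 -1.   ]
w7 1291 [ 0.0018 -0.0003  0.0335] tool z [ 0.006  0.002 -1.   ]
w8 1987 [-0.0043  0.0029  0.0916] tool z [ 0.042  0.339 -0.94 ]
w18 1866 [ 0.035  -0.0649  0.0893] tool z [ 0.007  0.001 -1.   ]
```

The roll is real (about 3.7°, reference fits read 0). I had held the nose about 2 mm off to the side, so on release the shank rolled back down in its bore. I'll regrip centred, so nothing rolls when it lets go.

drive_tool:
  increments:
    - {"dx": 0, "dy": -0.0024, "dz": 0.02, "wx": 0, "wy": 0, "wz": 0, "claw": 0.055}
    - {"dx": 0, "dy": 0, "dz": 0.04, "wx": 0, "wy": 0, "wz": 0, "claw": 0.055}
    - {"dx": 0, "dy": 0, "dz": 0.03, "wx": 0, "wy": 0, "wz": 0, "claw": 0.055}
    - {"dx": 0, "dy": 0, "dz": 0.02, "wx": 0, "wy": 0, "wz": 0, "claw": 0.055}
    - {"dx": 0, "dy": 0, "dz": 0, "wx": 0, "wy": 0, "wz": 0, "claw": 0.055}
    - {"dx": 0, "dy": 0, "dz": 0, "wx": 0, "wy": 0, "wz": 0, "claw": 0.015}
    - {"dx": 0, "dy": 0, "dz": 0, "wx": 0, "wy": 0, "wz": 0, "claw": 0.015}
    - {"dx": 0, "dy": 0, "dz": 0, "wx": 0, "wy": 0, "wz": 0, "claw": 0.015}
    - {"dx": 0, "dy": 0, "dz": 0, "wx": 0, "wy": 0, "wz": 0, "claw": 0.015}
  newtons: 40

```text
t: 34.15
eef_pos: [0.5696, 0.1493, 0.0879]
tool_rot: [0.002, 0.749, 0.663, 0.002]
contact_force: [0.2, -1.7, 5.0]
gripper_width: 0.344
grasp_force: 42.5
```

```bash
python3 fin.py w19
```

```text
t 34.15 p [0.5696 0.1493 0.0879] yaw_y -7.0 z [ 0.006  0.    -1.   ] F [ 0.2 -1.7  5. ] w 0.344 g 42.5 q [-0.69  0.58  0.43  1.92 -0.36  0.71 -0.17]
a-0.070 n596 b [-0.0102  0.012 ] ztop 0.088 roll slope -0.024 amin -0.0669
a-0.058 n1439 b [-0.0128  0.0149] ztop 0.0884 roll slope -0.026 amin -0.058
a-0.046 n1985 b [-0.0154  0.0171] ztop 0.089 roll slope -0.016 amin -0.046
a-0.034 n2491 b [-0.0157  0.0174] ztop 0.0896 roll slope -0.006 amin -0.034
a-0.022 n3387 b [-0.0202  0.0214] ztop 0.0899 roll slope -0.041 amin -0.022
a-0.010 n1830 b [-0.0133  0.0151] ztop 0.0899 roll slope -0.028 amin -0.01
handle [0.0344 0.0537 0.099 ] slope [0.021 0.098]
```

drive_tool:
  increments:
    - {"dx": 0, "dy": 0.0004, "dz": 0, "wx": 1.5, "wy": 0, "wz": 0, "claw": 0.015}
    - {"dx": 0, "dy": 0, "dz": 0, "wx": 0, "wy": 0, "wz": 0, "claw": 0.015}
    - {"dx": 0, "dy": 0, "dz": 0, "wx": 0, "wy": 0, "wz": 0, "claw": 0.015}
    - {"dx": 0, "dy": 0, "dz": 0, "wx": 0, "wy": 0, "wz": 0, "claw": 0.055}
    - {"dx": 0, "dy": 0, "dz": 0, "wx": 0, "wy": 0, "wz": 0, "claw": 0.055}
    - {"dx": 0, "dy": 0, "dz": 0, "wx": 0, "wy": 0, "wz": 0, "claw": 0.055}
    - {"dx": 0, "dy": 0, "dz": -0.01, "wx": 0, "wy": 0, "wz": 0, "claw": 0.055}
    - {"dx": 0, "dy": 0, "dz": -0.03, "wx": 0, "wy": 0, "wz": 0, "claw": 0.055}
    - {"dx": 0, "dy": 0, "dz": -0.05, "wx": 0, "wy": 0, "wz": 0, "claw": 0.055}
    - {"dx": 0, "dy": 0, "dz": -0.02, "wx": 0, "wy": 0, "wz": 0, "claw": 0.055}
    - {"dx": 0, "dy": 0, "dz": 0, "wx": 0, "wy": 0, "wz": 0, "claw": 0.055}
  newtons: 60

```text
t: 35.58
eef_pos: [0.5727, 0.149, 0.1991]
tool_rot: [-0.008, 0.749, 0.663, -0.005]
contact_force: [-0.5, 0.4, -0.7]
gripper_width: 0.641
grasp_force: 0.0
```

```bash
python3 fin.py w20
```

```text
t 35.58 p [0.5727 0.149  0.1991] yaw_y -7.0 z [-0.018  0.005 -1.   ] F [-0.5  0.4 -0.7] w 0.641 g 0.0 q [-0.74  0.44  0.5   1.83 -0.27  0.95 -0.23]
a-0.070 n236 b [-0.0115  0.0109] ztop 0.0882 roll slope 0.035 amin -0.0668
a-0.058 n536 b [-0.0143  0.0131] ztop 0.0886 roll slope 0.025 amin -0.058
a-0.046 n592 b [-0.0147  0.0144] ztop 0.0889 roll slope 0.022 amin -0.046
a-0.034 n623 b [-0.0146  0.0142] ztop 0.0893 roll slope 0.022 amin -0.034
a-0.022 n644 b [-0.0148  0.014 ] ztop 0.0898 roll slope 0.026 amin -0.022
a-0.010 n575 b [-0.0146  0.0139] ztop 0.09 roll slope 0.027 amin -0.01
handle [0.034  0.0538 0.099 ] slope [0.021 0.098]
```

```bash
python3 - <<'E'
from h import *
f=np.load('w2.npz'); im,d=f['im'],f['d']
P=cloud(cam('wrist',dict(eef_pos=np.array([.5433,.2156,.256]),tool_rot=[0,.0652,.9979,0])),d)
hx=np.array([np.cos(np.radians(82.7)),np.sin(np.radians(82.7)),0]); hy=np.array([-hx[1],hx[0],0])
E=np.array([.5782,.2147,0])-.034*hx
Q=np.stack([(P-E)@hx,(P-E)@hy,P[...,2]],-1); hsv=cv2.cvtColor(im,cv2.COLOR_RGB2HSV)
red=((hsv[...,0]<6)|(hsv[...,0]>172))&(hsv[...,1]>150)&(hsv[...,2]>80)&(d>0)&(Q[...,0]>0)&(Q[...,0]<.07)&(Q[...,1]<.09)
t=Q[red]; t=t[t[:,2]>np.median(t[:,2])-.004]
print('start handle',t.mean(0).round(4),np.linalg.lstsq(np.c_[t[:,1],np.ones(len(t))],t[:,2],rcond=None)[0].round(3))
a=np.load('top0.npz')['im']; b,_=read_camera('top')
D=(np.abs(a.astype(int)-b).max(2)>60).astype(np.uint8)
for n,(u,v,w) in dict(specs=(292,165,34),screwdriver=(424,220,18),oil=(149,236,8)).items(): print(n,D[v-w:v+w,u-w:u+w].sum())
E
```

```text
start handle [0.0328 0.055  0.0984] [0.003 0.098]
specs 0
screwdriver 0
oil 0
```

```bash
python3 -c "
from station import *
print(hand_in())"
```

```text
the job is handed in; nothing more can be done
None
```

The stake is mounted in the green holder and the job is handed in at about 36 s of the 67 s allowed: shoulder within about 1 mm of the front eye, lever down (within about 0.02 rad), flat faces about 1.4° off level, and the spectacles, screwdriver and oil bottle unmoved.

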